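# File a sample circuit board in a lever arch file

### The job

Lift the red lever of the lever arch file to spring its rings fully open, lower the green sample circuit board with its two holes over the two upright posts until it lies flat on the tray, then press the lever down until it is fully home and the rings are closed. The tray is springy: work gently, never push it down or haul it up to near its stops. Leave the multimeter, the screwdriver and the copper coil where they are, and let go of everything at the end.

Things in the scene. Friction and masses are not known exactly. Their poses are not given: they have to be found in the camera images.
- file: blue lever arch file lying open, fixed to the bench: cover 260 x 340 mm, 8 mm thick (plus a 70 mm spine flap beyond its +x edge). Origin: centre of its underside; x towards the spine flap, y along the row of posts. Above it, on soft rubber mounts, floats an aluminium tray (file x -85 to +75 mm, y -90 to +90 mm, 4 mm thick, top 28 mm above the bench at rest).
- tray (a joint): height of the springy tray, which carries posts, rings and lever, m: 0 at rest, negative pushed down, positive pulled up. It moves straight up and down with about 1.5 N per mm. Stops at -16 mm and +12 mm; below -14 mm or above +10 mm counts as rough handling.
- posts_foot (a point): point midway between the two steel posts, on the tray's top surface (axes as the file's). The posts stand 40 mm either side of it along the file's y; 5 mm thick, 42 mm tall, the top 8 mm tapering to 2.4 mm.
- rings (a joint): the two steel ring arches that close over the posts, rad: 0 = closed on the post tips; 0.6 = fully open, swung away towards the spine flap (file +x). Axis along y, 35 mm to +x of the posts. Driven by the lever only (0.8 x its angle). Open, they reach 57 mm above the tray and stay 20 mm clear of the posts.
- lever (a joint): lever angle, rad: 0 = home (rings closed), 0.75 = fully up (rings open); slope above horizontal, rising to its free end = 0.10 + value. Stiff, stays where left, solid stops: about 4 N at its end lifts it, about 9 N across it presses it down. That sinks the tray 6 mm or more, so under load home lies lower than at rest; once home the force climbs further.
- lever_hinge (a point): lever's pivot, 22 mm above the tray top, 70 mm towards the file's -y from posts_foot; pivot axis along the file's x.
- lever_grip (a point): centre of the red, freely turning roller at the lever's free end: 14 mm diameter, 18 mm long along the file's x (flat end faces, can be pinched there), 85 mm from the pivot on the file's -y side. It moves in the upright plane through the pivot and the file's y. Lever rod 7 mm thick.
- board: loose green circuit board, 78 x 110 mm, 4 mm thick, about 140 g, lying flat. Origin: centre of its underside; x towards the edge with the holes, y along the row of holes, z up. Two copper coils 22 mm wide, 8 mm tall, at x -22 mm, y +-37 mm. It belongs on the posts with its x the same way as the file's x.
- board_holes (a point): point midway between the board's two holes, on its underside, 29 mm along +x of the board from its origin; holes 8 mm wide at +-40 mm along the board's y, 10 mm from the edge.
- board_block (a point): centre of the grip part of the blue transformer block that stands on the board's centre: 28 mm along board x, 24 mm along board y, its top 30 mm above the board's underside; this point is 18 mm above the underside.
- meter: bystander: dark multimeter lying on the bench, 150 x 80 x 36 mm, origin centre of underside. Leave alone.
- screwdriver: bystander: orange-handled screwdriver lying on the bench, about 200 mm long. Leave alone.
- coil: bystander: loose copper toroid coil, 32 mm wide, 13 mm tall, lying on the file cover beside the tray (near its -x, +y corner). Leave alone.
Things that resemble listed ones, but are neither listed nor needed, are in the scene too. There is more than one size of the board; the one meant has the size given above.

How it is judged:
On the way, in this order (a step that is already met when the one before it is completed fails the run):
1. the lever is up and the rings are fully open (value of joint lever above 0.66 rad and value of joint rings above 0.52 rad), for 0.2 s.
2. the board lies flat on the tray with a post through each hole, while the rings are open (value of joint rings above 0.4 rad and horizontal distance between board_holes and posts_foot below 0.005 m and z of board_holes in the frame of posts_foot below 0.004 m and angle between the y axis of board and the y axis of file, either way round below 0.1 rad and angle between board's own z axis and vertical below 0.08 rad), for 0.2 s.
At the end, for the whole second after the job is handed in: The lever is home (within 0.045 rad) and the rings are closed (within 0.05 rad); the board lies flat and at rest on the tray (within 4 mm and 0.08 rad) with a post through each hole (hole midpoint within 5 mm of the posts' midpoint, rows within 0.1 rad) (value of joint lever below 0.045 rad and value of joint rings below 0.05 rad and horizontal distance between board_holes and posts_foot below 0.005 m and z of board_holes in the frame of posts_foot between -0.004 and 0.004 m and angle between the y axis of board and the y axis of file, either way round below 0.1 rad and angle between board's own z axis and vertical below 0.08 rad and linear speed of board below 0.02 m/s); the robot touches nothing.
It fails at once if the springy tray is pushed down more than 14 mm (about 21 N) (value of joint tray below -0.014 m).
It fails at once if the springy tray is hauled up more than 10 mm (about 15 N) (value of joint tray above 0.01 m).
It fails at once if the multimeter is moved (distance of meter from where it was at the start of the episode above 0.015 m).
It fails at once if the screwdriver is moved (distance of screwdriver from where it was at the start of the episode above 0.015 m).
It fails at once if the coil is moved (distance of coil from where it was at the start of the episode above 0.015 m).
It also fails if it takes over 72 s, if anything falls off the work surface, if the arm or the gripper's body presses on something with over 40 N, if the wrist force passes 120 N, or if a joint passes its speed limit or range.

### The arm

A 6-joint arm with a two-finger parallel gripper is mounted at the origin on the work surface. World frame = base frame: x ahead of the robot, y to its left, z up, the work surface at z = 0. Lengths are in m, angles in rad, forces in N, time in s.
With the tool pointing down it reaches from about 0.275 to 0.975 m from the base axis. Payload 8.4 kg.
Tool frame: the origin (TCP) lies midway between the tips of the shut fingers; the grasp point (between the pads) lies arm.grasp_offset behind it (arm.grasp_offset is the distance from the TCP to the grasp point, in m); z points along the fingers, x is the direction in which the jaws open and shut, and the axes are right-handed (so a half turn about z gives the same grasp; the last joint's range is limited). The gripper opens to 92 mm and grips with 3 to 60 N. Pads are 20 mm wide; open, the fingers measure 128 mm over their backs; the gripper's body (75 mm by 189 mm) begins 69 mm behind the grasp point.
Start: joints at [1.16, 0.353, 1.633, -0, 1.155, -0.002], TCP at [0.248, 0.574, 0.179] pointing down, gripper open.
Joint ranges: [-2.63, 2.63], [-0.92, 2.1], [0.06, 2.66], [-1.3, 4.44], [0, 2.69], [-3.02, 3.02]. Speed limits (rad/s): [2.22, 2.22, 2.79, 3.14, 3.14, 3.14].

### API

Orientations are given as a unit quaternion [w, x, y, z].
In Python, from rig import arm gives the robot as it stands.
- The arm moves only by the tool arm_command, never from a script. Its argument "targets" is one flat list of numbers, 5 for each row, row after row: the opening in per cent of the stroke, from 0 (shut) to 100 (fully open), then the shift along the tool's x, y, z in mm, then the turn about the tool's z in rad. In form: [gripper, x, y, z, twist, gripper, x, y, z, twist, ...]. A call has exactly 5 rows; each row is the pose to reach, as a shift and turn from the pose commanded when the call began, along the tool's axes at that moment; what a row does not reach only later rows make up. A row lasts 1/12 s, in which the tool goes at most 41.7 mm and 7.16 degrees, less where a joint would pass 70% of its speed; a pose out of reach is approached as far as the arm can. A call with a gripper value outside its range is refused whole. The fingers move at their own pace and stop on an object; the grip force is fixed at half the most. Time passes only in rows, so rows that repeat a pose let the fingers close, or fill a call up. It gives the time, the measured TCP pose, the force and the opening at its end, in the units of the state.
- arm.read_state(): the state, without advancing time (a new reading comes with each control period).
- arm.camera(name): name is "scene" or "top" or "wrist"; returns a dict with "img" (480x640x3 uint8, red, green, blue), "depth" (480x640 float32, m along the optical axis (not along the pixel's ray), 0 where there is no reading), "fovy" (degrees; the focal length in pixels is half the picture's height over the tangent of half this angle, whatever the lens; pixels are square), "cx", "cy" (the principal point, pixels), "k1" (the pictures are not rectified: a ray, as slopes to the right and down, at radius r is drawn at 1 + k1 r^2 times it, then the intrinsics apply), "R" (3x3) and "t" (3): a world point X has camera coordinates R X + t. Camera axes: x right, y down, z forward; pixel columns grow to the right and rows downward; lengths in m; the calibration is good to about 2 mm. A picture is of the moment at which its call begins.
- arm.close_job(): hands the job in, once; it reports no verdict.
The state is a dict: "t": time; "q": joint angles; "qvel": joint speeds; "tau": joint torques, N m; "tool_pos": TCP position; "tcp_rot": TCP orientation; "contact_force": force on the tool from outside, world axes, zero at the start; "wrist_torque": the same for the moment, N m; "width": finger opening in m.
Only numpy, scipy, OpenCV 4.12 (cv2) and the standard library are available. Lean on these libraries where they do the work, as an engineer would, in place of code of your own. Each camera call takes 0.05 s, during which the arm holds its last target.

## Working session

There is one attempt and no reset: what is moved stays moved. The work goes in short steps, Python scripts to look and compute and a tool call to move; the robot and the scene stay as the last step left them, time stands still between calls to the robot, and variables do not carry over. Pictures are saved under pics/ and viewed, and the job is handed in when it is done.

Besides the shell and the picture viewer there is one more tool, called after "Call:" as name(argument=value, ...) on one line, values as JSON. arm_command: Moves the arm, as the interface text tells. Its arguments: {"type":"object","properties":{"targets":{"type":"array"}},"required":["targets"]}

```bash
ls; mkdir -p pics
python3 - <<'E'
from rig import arm
import cv2,numpy as np
s=arm.read_state(); print({k:np.round(v,4).tolist() for k,v in s.items()}, arm.grasp_offset)
for n in ("scene","top","wrist"):
    c=arm.camera(n); cv2.imwrite(f"pics/{n}0.png",c["img"][:,:,::-1]); print(n,c["fovy"],c["cx"],c["cy"],c["k1"],np.round(c["R"],4).tolist(),np.round(c["t"],4).tolist())
print(arm.read_state()["t"])
E
```

```text
pics
{'t': 0.0, 'q': [1.1596, 0.3537, 1.6342, 0.0, 1.1552, -0.0024], 'qvel': [-0.0034, 0.0015, -0.0012, -0.0012, -0.0006, -0.0004], 'tau': [0.0004, -59.3841, -33.4226, 0.0696, 0.0233, -0.0001], 'tool_pos': [0.2482, 0.573, 0.1787], 'tcp_rot': [0.0004, 0.8359, 0.5489, -0.0006], 'contact_force': [-0.0528, -0.0438, 0.1865], 'wrist_torque': [0.0373, -0.0084, 0.0173], 'width': 0.0921} 0.0187
scene 55.394757368180336 323.42706883255784 242.96531249462856 -0.05916160569565912 [[-0.8273, 0.5615, 0.0147], [0.3135, 0.4834, -0.8173], [-0.4661, -0.6716, -0.576]] [0.4475, -0.0938, 1.5318]
top 55.4603038370403 321.27933886549494 246.34355869129928 -0.021051519706568846 [[-0.0023, -1.0, -0.002], [-0.9856, 0.0026, -0.1693], [0.1693, 0.0016, -0.9856]] [-0.0205, 0.5484, 1.0363]
wrist 66.91756250915364 322.3036180312009 240.23712840253273 -0.0704563054017006 [[0.3969, 0.9178, -0.0013], [0.8765, -0.3787, 0.2972], [0.2723, -0.1191, -0.9548]] [-0.624, -0.0328, 0.3926]
0.15
```

View pics/scene0.png

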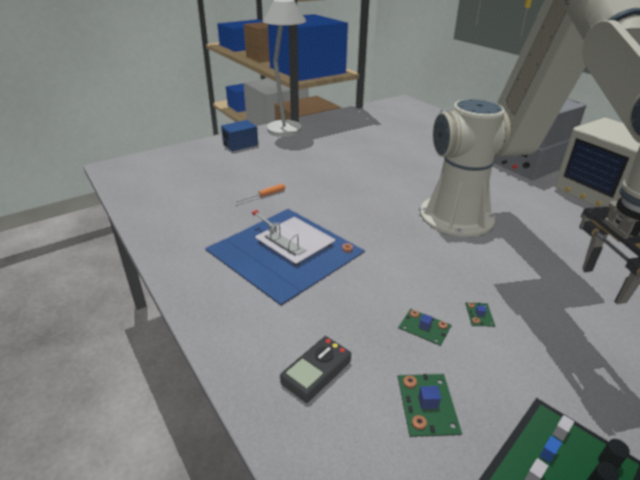

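View pics/top0.png

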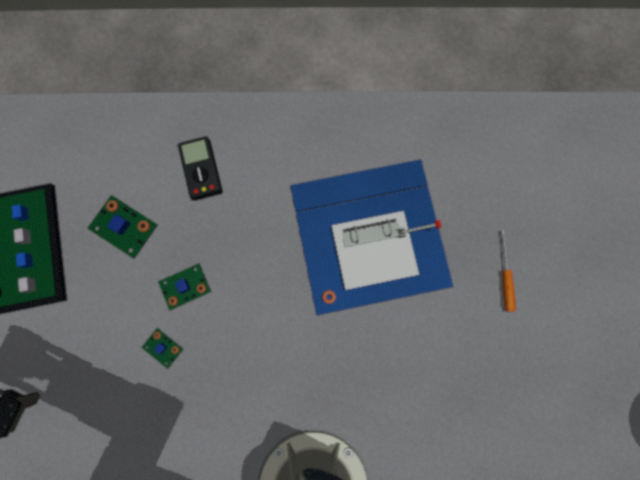

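View pics/wrist0.png

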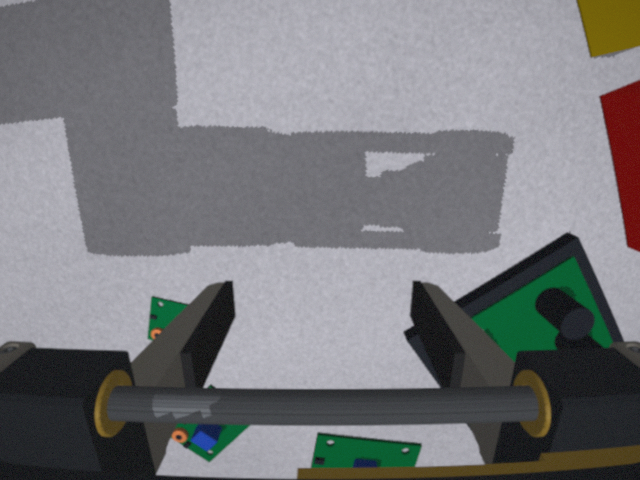

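The scene view shows the lever's red roller at (255,212), the tray, the coil at (347,247), three green boards, the meter and the screwdriver. In the top view the lever points right with its roller at (438,224), the spine flap is towards +x, and the boards are at (122,226), (185,286) and (162,347). Next I'll measure them.

```bash
cat > h.py <<'E'
import numpy as np, cv2
from rig import arm
from scipy.spatial.transform import Rotation as Rot
def K(c):
    f=240/np.tan(np.radians(c["fovy"])/2); return np.array([[f,0,c["cx"]],[0,f,c["cy"]],[0,0,1.]])
def slopes(c,uv):
    uv=np.atleast_2d(np.asarray(uv,float)); D=np.array([c["k1"],0,0,0,0.])
    return cv2.undistortPointsIter(uv.reshape(-1,1,2),K(c),D,None,None,(3,50,1e-10)).reshape(-1,2)
def rays(c,uv):
    s=slopes(c,uv); d=np.c_[s,np.ones(len(s))]@c["R"]; o=-c["R"].T@c["t"]; return o,d
def onz(c,uv,z):
    o,d=rays(c,uv); return o+d*((z-o[2])/d[:,2])[:,None]
def dep(c,uv):
    uv=np.atleast_2d(uv); o,d=rays(c,uv); i=np.round(uv).astype(int); return o+d*c["depth"][i[:,1],i[:,0]][:,None]
def proj(c,X):
    X=np.atleast_2d(X).astype(float)
    p,_=cv2.projectPoints(X,cv2.Rodrigues(c["R"])[0],c["t"],K(c),np.array([c["k1"],0,0,0,0.])); return p.reshape(-1,2)
def tri(obs):
    A=[];b=[]
    for c,uv in obs:
        o,d=rays(c,uv); d=d[0]/np.linalg.norm(d[0]); P=np.eye(3)-np.outer(d,d); A.append(P); b.append(P@o)
    X=np.linalg.lstsq(np.vstack(A),np.hstack(b),rcond=None)[0]
    return X
def save(c,n): cv2.imwrite(f"pics/{n}.png",c["img"][:,:,::-1])
def tool():
    s=arm.read_state(); q=s["tcp_rot"]; return s["tool_pos"],Rot.from_quat([q[1],q[2],q[3],q[0]]).as_matrix()
def st():
    s=arm.read_state(); p,R=tool(); print("t",s["t"],"tcp",np.round(p,4),"z",np.round(R[:,2],3),"xang",round(np.degrees(np.arctan2(R[1,0],R[0,0])),2),"F",np.round(s["contact_force"],2),"w",s["width"],"q",np.round(s["q"],3))
def togo(target,ang=None):
    "shift mm in tool axes to world target; twist for jaw x direction ang (deg, mod 180)"
    p,R=tool(); d=R.T@(np.asarray(target)-p)*1000; out=[np.round(d,1)]
    if ang is not None:
        a=np.degrees(np.arctan2(R[1,0],R[0,0])); t=-(ang-a); t=(t+90)%180-90; out.append(round(np.radians(t),3))
    print("shift",*out)
E
python3 - <<'E'
from h import *
c=arm.camera("top"); hsv=cv2.cvtColor(c["img"],cv2.COLOR_RGB2HSV)
m=cv2.inRange(hsv,(50,100,30),(80,255,255)); 
blue=cv2.inRange(hsv,(105,120,60),(130,255,255))
def rect(m,z,mina=150):
    cs,_=cv2.findContours(m,cv2.RETR_EXTERNAL,cv2.CHAIN_APPROX_NONE)
    for k in cs:
        if cv2.contourArea(k)<mina: continue
        P=onz(c,k.reshape(-1,2),z)[:,:2].astype(np.float32)*1000
        r=cv2.minAreaRect(P); print("px",k.reshape(-1,2).mean(0).round(),np.round(r[0],1),np.round(r[1],1),round(r[2],1))
print("boards");rect(cv2.morphologyEx(m|blue,cv2.MORPH_CLOSE,np.ones((5,5))),0.004)
print("file");rect(blue,0.008,60)
h=K(c)
for uv in [(117,224),(110,206),(185,286),(162,347),(438,224),(360,260),(400,280),(310,200)]: print(uv,np.round(dep(c,[uv])[0],4))
big=cv2.resize(c["img"][180:330,280:460],(720,600),interpolation=cv2.INTER_CUBIC); cv2.imwrite("pics/topfile.png",big[:,:,::-1])
big=cv2.resize(c["img"][180:380,70:230],(640,600)[::1],interpolation=cv2.INTER_CUBIC); cv2.imwrite("pics/topboards.png",cv2.resize(c["img"][180:380,70:230],(480,600),interpolation=cv2.INTER_CUBIC)[:,:,::-1])
st()
E
```

```text
boards
px [162. 349.] [310.9 359. ] [79. 55.] 53.1
px [183. 288.] [458.2 312.9] [ 74.2 106.2] 24.4
px [121. 224.] [608.4 475.9] [142.2  98.3] 58.0
px [ 24. 249.] [558.7 722. ] [280.2 137.9] 11.0
px [370. 237.] [ 584.8 -142.2] [329.7 337.8] 11.5
file
px [160. 348.] [310.7 363.4] [19.  21.1] 47.2
px [181. 286.] [459.3 318.3] [30.1 25.1] 25.7
px [ 23. 260.] [523.7 714.2] [35.9 35.5] 13.4
px [116. 223.] [615.  489.3] [33.1 36.7] 57.0
px [ 19. 212.] [645.7 738.1] [36.1 38.2] 6.6
px [374. 241.] [ 584.  -141.7] [328.5 336.6] 11.5
(117, 224) [0.6054 0.472  0.041 ]
(110, 206) [0.6572 0.505  0.0152]
(185, 286) [0.4562 0.3027 0.0303]
(162, 347) [0.3138 0.352  0.0243]
(438, 224) [ 0.5973 -0.296   0.0675]
(360, 260) [ 0.5182 -0.1149  0.0264]
(400, 280) [ 0.4719 -0.2134  0.0044]
(310, 200) [0.6726 0.0062 0.0083]
t 0.2 tcp [0.2483 0.5732 0.1789] z [-0.    -0.001 -1.   ] xang 66.58 F [ 0.15 -0.02 -0.5 ] w 0.09218637467020675 q [ 1.16   0.353  1.634 -0.     1.155 -0.002]
```

View pics/topfile.png

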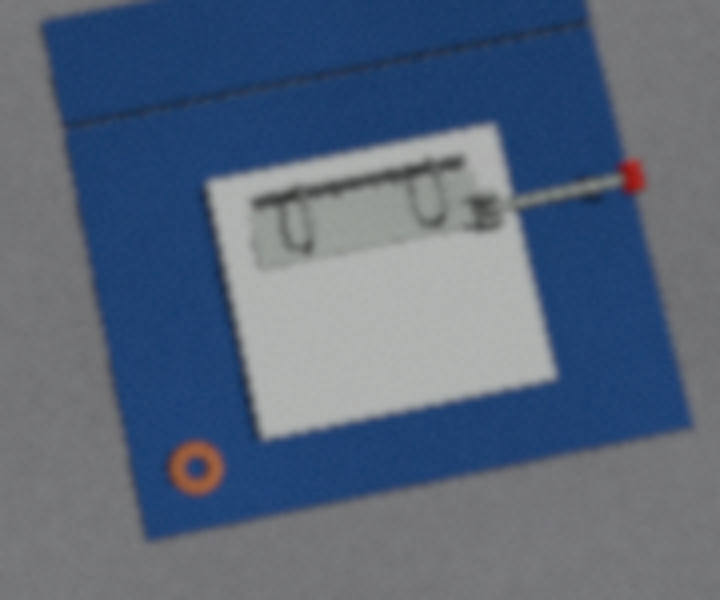

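View pics/topboards.png

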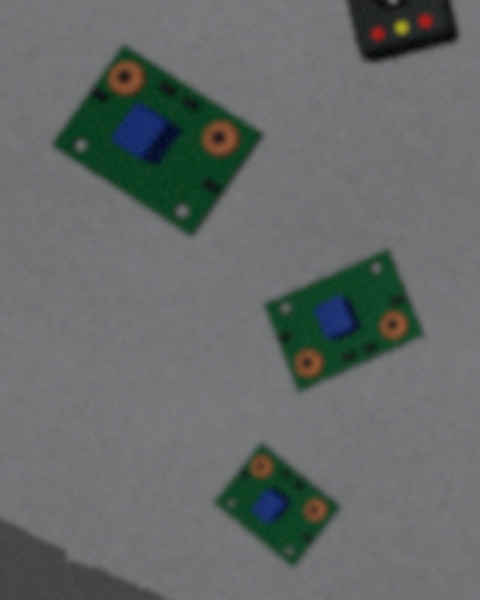

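Run:
```python
from h import *
c=arm.camera("wrist"); p,R=tool(); o=-c["R"].T@c["t"]
print("cam in tool",np.round(R.T@(o-p),4)); print("cam axes in tool (cols x,y,z)",np.round(R.T@c["R"].T,3).tolist())
print(np.round(R,3).tolist())
c=arm.camera("top"); s=arm.camera("scene")
hs=[]
for q in (c,s):
    hsv=cv2.cvtColor(q["img"],cv2.COLOR_RGB2HSV); m=cv2.inRange(hsv,(0,150,90),(6,255,255))|cv2.inRange(hsv,(174,150,90),(180,255,255))
    n,l,stt,ce=cv2.connectedComponentsWithStats(m)
    print([(stt[i].tolist(),ce[i].round(1).tolist()) for i in range(1,n) if stt[i,4]>8])
save(s,"scene1"); cv2.imwrite("pics/scz.png",cv2.resize(s["img"][180:300,200:370],(800,565),interpolation=cv2.INTER_CUBIC)[:,:,::-1])
```

```text
cam in tool [-0.0004 -0.0858 -0.205 ]
cam axes in tool (cols x,y,z) [[1.0, 0.001, -0.0], [-0.001, 0.955, 0.297], [0.0, -0.297, 0.955]]
[[0.398, 0.918, -0.0], [0.918, -0.398, -0.001], [-0.001, 0.0, -1.0]]
[([209, 185, 5, 4, 18], [211.2, 186.5]), ([194, 189, 4, 5, 17], [195.6, 190.9]), ([435, 221, 6, 7, 27], [437.6, 223.7])]
[]
```

View pics/scz.png

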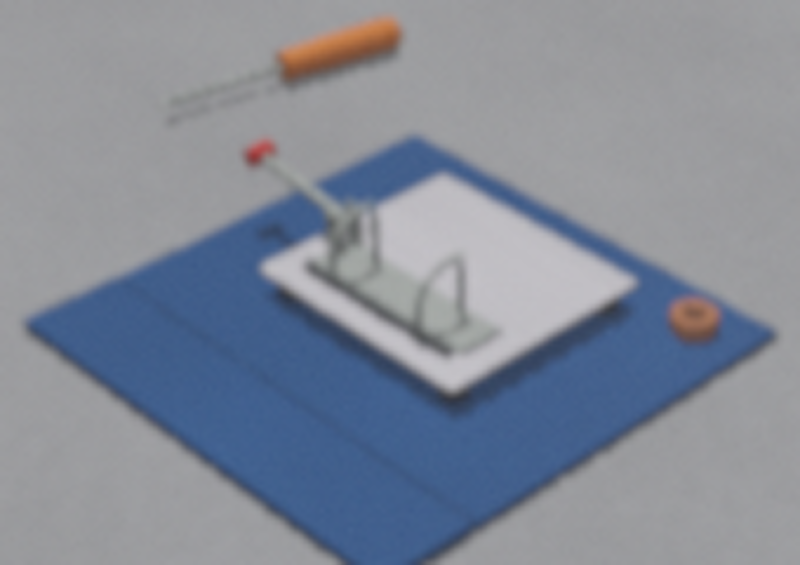

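Call:
arm_command(targets=[100,-25,27,-2,0,100,-50,54,-3,0,100,-76,82,-4,0,100,-102,110,-5,0,100,-128,138,-6,0])

```text
t: 0.77
tool_pos: [0.3245, 0.3996, 0.1854]
tcp_rot: [0.0, 0.836, 0.549, 0.0]
contact_force: [1.6, 0.7, 0.2]
width: 0.0918
```

Call:
arm_command(targets=[100,-28,30,-2,0,100,-56,60,-3,0,100,-84,90,-4,0,100,-112,120,-5,0,100,-140,150,-6,0])

```text
t: 1.18
tool_pos: [0.4066, 0.2113, 0.1917]
tcp_rot: [0.0, 0.836, 0.549, 0.0]
contact_force: [1.9, 0.1, -0.7]
width: 0.092
```

Call:
arm_command(targets=[100,-28,30,-2,0,100,-56,60,-3,0,100,-84,90,-4,0,100,-112,120,-5,0,100,-140,150,-6,0])

```text
t: 1.6
tool_pos: [0.4886, 0.0229, 0.1978]
tcp_rot: [0.0, 0.836, 0.549, 0.0]
contact_force: [1.9, 1.1, 0.5]
width: 0.0919
```

Call:
arm_command(targets=[100,-28,30,-2,0.1,100,-56,60,-3,0.2,100,-84,90,-4,0.3,100,-112,120,-5,0.4,100,-140,150,-6,0.5])

```text
t: 2.02
tool_pos: [0.5706, -0.1653, 0.2035]
tcp_rot: [0.0, 0.947, 0.323, 0.0]
contact_force: [0.3, 0.2, -0.2]
width: 0.0917
```

Run:
```python
from h import *
st(); togo([0.60,-0.22,0.20],11.5)
```

```text
t 2.0167 tcp [ 0.5706 -0.1653  0.2035] z [ 0. -0. -1.] xang 37.63 F [ 0.32  0.18 -0.16] w 0.09170972736501888 q [-0.284  0.283  1.676  0.     1.182 -0.941]
shift [-10.1  61.3   3.6] 0.456
```

Call:
arm_command(targets=[100,-2,15,1,0.1,100,-4,30,2,0.2,100,-7,45,3,0.3,100,-10,61,4,0.4,100,-10,61,4,0.456])

```text
t: 2.43
tool_pos: [0.6007, -0.2198, 0.199]
tcp_rot: [0.0, 0.995, 0.099, 0.0]
contact_force: [-0.5, 0.5, 0.0]
width: 0.0921
```

Run:
```python
from h import *
c=arm.camera("wrist"); save(c,"w1"); st()
```

```text
t 2.4833 tcp [ 0.6001 -0.2186  0.1989] z [-0. -0. -1.] xang 11.31 F [0.11 0.66 0.26] w 0.0918577508580774 q [-0.352  0.357  1.582 -0.     1.202 -0.549]
```

View pics/w1.png

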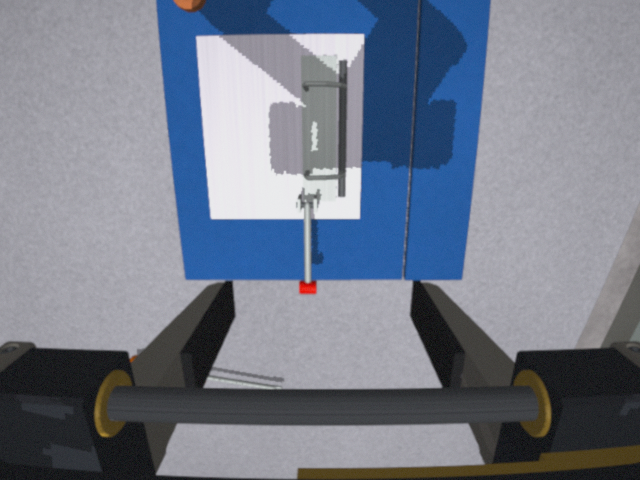

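The wrist view shows the roller at (308,287), the hinge at (308,197), the rings at (308,85) and (308,176), and the screwdriver tip at (245,378), which is well clear. Now I'll measure the roller and the posts.

Run:
```python
from h import *
w=arm.camera("wrist"); t=arm.camera("top")
def red(q):
    hsv=cv2.cvtColor(q["img"],cv2.COLOR_RGB2HSV); m=cv2.inRange(hsv,(0,150,90),(6,255,255))|cv2.inRange(hsv,(174,150,90),(180,255,255))
    n,l,s,ce=cv2.connectedComponentsWithStats(m); return [(s[i].tolist(),ce[i].round(1).tolist()) for i in range(1,n) if s[i,4]>8]
rw=red(w); print(rw); 
X=tri([(w,rw[0][1]),(t,(437.6,223.7))]); print("roller tri",X.round(4))
print("roller depth w",dep(w,[rw[0][1]]).round(4))
def rect(c,m,z,mina=800):
    cs,_=cv2.findContours(m,cv2.RETR_EXTERNAL,cv2.CHAIN_APPROX_NONE)
    for k in cs:
        if cv2.contourArea(k)<mina: continue
        P=onz(c,k.reshape(-1,2),z)[:,:2].astype(np.float32)*1000
        r=cv2.minAreaRect(P); print(k.reshape(-1,2).mean(0).round(),np.round(r[0],1),np.round(r[1],1),round(r[2],2))
# tray points by hand
u=[(197,35),(364,34),(360,219),(211,220)]
print("tray corners depth",dep(w,np.array(u)+[(4,4),(-4,4),(-4,-4),(4,-4)]).round(4).tolist())
C=onz(w,u,0.028); print("z28",C.round(4).tolist())
ctr=C.mean(0); ex=((C[1]-C[0])+(C[2]-C[3])); ey=(C[0]-C[3])+(C[1]-C[2])
print("ctr",ctr,"exang",np.degrees(np.arctan2(ex[1],ex[0])),"eyang",np.degrees(np.arctan2(-ey[0],ey[1])),np.linalg.norm(ex)/2,np.linalg.norm(ey)/2)
for n,uv in dict(hinge=(308,197),r1=(308,85),r2=(308,176)).items(): print(n,dep(w,[uv]).round(4))
cv2.imwrite("pics/w1z.png",cv2.resize(w["img"][20:300,180:400],(629,800))[:600,:,::-1]); cv2.imwrite("pics/w1z.png",cv2.resize(w["img"][40:230,200:400],(630,598),interpolation=cv2.INTER_CUBIC)[:,:,::-1])
```

```text
[([300, 283, 17, 12, 186], [307.9, 288.9])]
roller tri [ 0.5997 -0.2973  0.057 ]
roller depth w [[ 0.5986 -0.2918  0.0677]]
tray corners depth [[0.4522, -0.0764, 0.0265], [0.6008, -0.0475, 0.0279], [0.6348, -0.2159, 0.0276], [0.4871, -0.2467, 0.0267]]
z28 [[0.4485, -0.0738, 0.028], [0.6037, -0.0433, 0.028], [0.6399, -0.2192, 0.028], [0.4836, -0.2516, 0.028]]
ctr [ 0.54394097 -0.14695897  0.028     ] exang 11.407008531417189 eyang 11.401614439568563 0.15890574805490967 0.18042958236550108
hinge [[ 0.5812 -0.2064  0.0304]]
r1 [[ 0.5634 -0.1034  0.0756]]
r2 [[ 0.5776 -0.1806  0.0635]]
```

View pics/w1z.png

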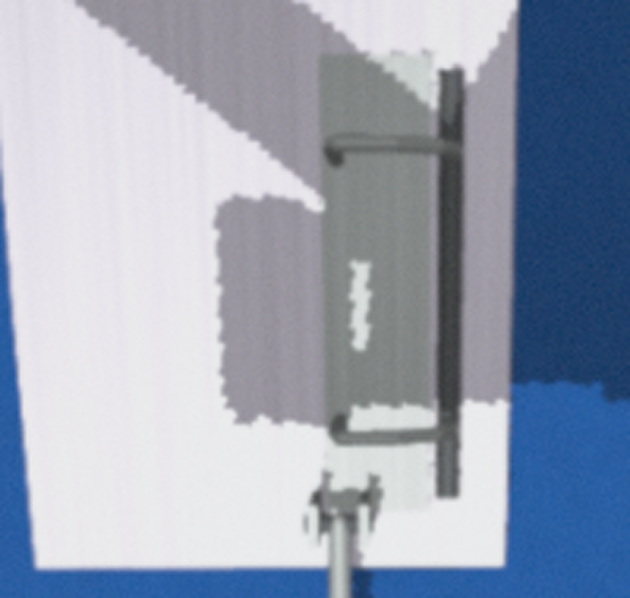

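Run:
```python
from h import *
togo([0.599,-0.295,0.040],11.4)
```

```text
shift [-16.4  75.9 159.1] 0.008
```

Call:
arm_command(targets=[60,-8,38,0,0,60,-16,76,10,0,60,-16,76,45,0,60,-16,76,80,0,60,-16,76,105,0])

```text
t: 3.0
tool_pos: [0.5984, -0.2947, 0.092]
tcp_rot: [-0.0, 0.995, 0.104, -0.001]
contact_force: [-0.8, 0.4, -1.3]
width: 0.0609
```

Run:
```python
from h import *
togo([0.599,-0.295,0.040],11.4)
c=arm.camera("wrist"); save(c,"w2")
```

```text
shift [ 0.6  0.4 52. ] 0.009
```

View pics/w2.png

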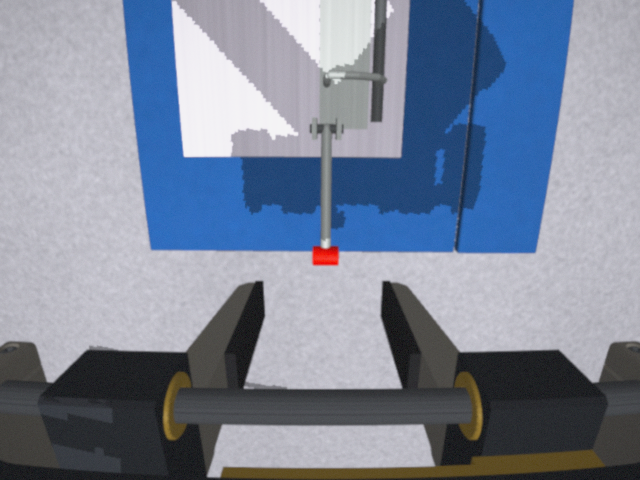

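The roller is at (325,256), between the open fingers in x. I'll recheck its position from this second wrist view.

Run:
```python
from h import *
c=arm.camera("wrist"); 
hsv=cv2.cvtColor(c["img"],cv2.COLOR_RGB2HSV); m=cv2.inRange(hsv,(0,150,90),(6,255,255))|cv2.inRange(hsv,(174,150,90),(180,255,255))
n,l,s,ce=cv2.connectedComponentsWithStats(m); print(s[1:],ce[1:])
i=1+s[1:,4].argmax(); print(dep(c,[ce[i]]),onz(c,[ce[i]],0.0585))
p,R=tool(); print("tcp px",proj(c,p), "grasp px", proj(c,p-0.0187*R[:,2]))
print("expected roller centre px",proj(c,[0.599,-0.295,0.0585]))
```

```text
[[316 252  26  19 458]] [[328.62445415 261.44978166]]
[[ 0.59851005 -0.29230541  0.06691235]] [[ 0.59925582 -0.29533415  0.0585    ]]
tcp px [[325.17700525 275.21103889]] grasp px [[325.42417242 288.34039952]]
expected roller centre px [[328.36374389 260.92975651]]
```

Call:
arm_command(targets=[60,0.5,0.5,15,0.01,60,0.5,0.5,30,0.01,60,0.5,0.5,45,0.01,60,0.5,0.5,52,0.01,60,0.5,0.5,52,0.01])

```text
t: 3.52
tool_pos: [0.6001, -0.2948, 0.0424]
tcp_rot: [-0.0, 0.995, 0.099, -0.0]
contact_force: [-0.3, 0.8, -0.2]
width: 0.0549
```

Call:
arm_command(targets=[40,0,0,0,0,25,0,0,0,0,15,0,0,0,0,0,0,0,0,0,0,0,0,0,0])

```text
t: 3.93
tool_pos: [0.6006, -0.2956, 0.0431]
tcp_rot: [0.0, 0.995, 0.098, 0.0]
contact_force: [0.7, -0.7, 0.8]
width: 0.0239
```

Call:
arm_command(targets=[0,0,0,0,0,0,0,0,0,0,0,0,0,0,0,0,0,0,0,0,0,0,0,0,0])

```text
t: 4.35
tool_pos: [0.6002, -0.2954, 0.0423]
tcp_rot: [-0.0, 0.995, 0.098, -0.0]
contact_force: [0.6, -0.0, 0.7]
width: 0.0005
```

Run:
```python
from h import *
st()
c=arm.camera("wrist"); save(c,"w3")
L=0.085
for v in np.arange(0,0.8,0.075): print(round(v,3),np.round([(np.sin(.1+v)-np.sin(.1))*85,(np.cos(.1)-np.cos(.1+v))*85],1))
```

```text
t 4.35 tcp [ 0.6002 -0.2954  0.0423] z [-0.  0. -1.] xang 11.23 F [ 0.64 -0.04  0.67] w 0.0005063750148835932 q [-0.46   0.563  1.635 -0.     0.944 -0.656]
0.0 [0. 0.]
0.075 [6.3 0.9]
0.15 [12.5  2.2]
0.225 [18.7  4. ]
0.3 [24.6  6.3]
0.375 [30.4  9. ]
0.45 [35.9 12.1]
0.525 [41.2 15.6]
0.6 [46.3 19.6]
0.675 [51.  23.8]
0.75 [55.4 28.5]
```

View pics/w3.png

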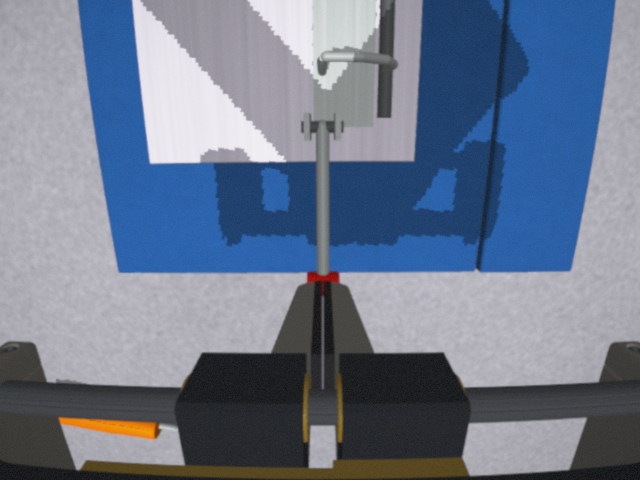

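Run:
```python
from h import *
c=arm.camera("wrist"); save(c,"w4")
hsv=cv2.cvtColor(c["img"],cv2.COLOR_RGB2HSV); m=cv2.inRange(hsv,(0,150,90),(6,255,255))|cv2.inRange(hsv,(174,150,90),(180,255,255))
n,l,s,ce=cv2.connectedComponentsWithStats(m); print(s[1:],ce[1:])
p,R=tool(); print("tcp px",proj(c,p), "grasp px", proj(c,p-0.0187*R[:,2]))
for r in range(264,330,4): print(r,dep(c,[(312,r)])[0].round(4),dep(c,[(323,r)])[0].round(4))
print("exp",proj(c,[0.599,-0.295,0.0585]),proj(c,[0.599,-0.295,0.0655]))
cv2.imwrite("pics/w4z.png",cv2.resize(c["img"][230:410,220:430],(700,600),interpolation=cv2.INTER_CUBIC)[:,:,::-1])
s=arm.camera("scene");cv2.imwrite("pics/scz2.png",cv2.resize(s["img"][160:280,200:360],(800,600),interpolation=cv2.INTER_CUBIC)[:,:,::-1])
```

```text
[[308 272  31  11 254]
 [322 283   1   1   1]
 [322 285   1   5   5]] [[322.79133858 277.19291339]
 [322.         283.        ]
 [322.         287.        ]]
tcp px [[324.28852942 273.31868589]] grasp px [[324.46383892 286.12764851]]
264 [ 0.5933 -0.3039  0.0084] [ 0.5967 -0.2819  0.0626]
268 [ 0.5938 -0.3066  0.0089] [ 0.5972 -0.2845  0.0619]
272 [ 0.5918 -0.289   0.0596] [ 0.5977 -0.287   0.0615]
276 [ 0.5921 -0.2899  0.063 ] [ 0.598  -0.2884  0.0636]
280 [ 0.5924 -0.2913  0.0652] [ 0.5982 -0.2899  0.0657]
284 [ 0.592  -0.287   0.0801] [ 0.5973 -0.2852  0.0816]
288 [ 0.5922 -0.2877  0.0832] [ 0.5972 -0.285   0.0867]
292 [ 0.5923 -0.2871  0.0889] [ 0.5974 -0.2858  0.0897]
296 [ 0.5924 -0.2871  0.0934] [ 0.5972 -0.2851  0.0954]
300 [ 0.5925 -0.2868  0.098 ] [ 0.5973 -0.2852  0.0991]
304 [ 0.5925 -0.2866  0.1022] [ 0.5973 -0.2854  0.1028]
308 [ 0.5926 -0.2864  0.1064] [ 0.5973 -0.2853  0.1066]
312 [ 0.5927 -0.2862  0.1102] [ 0.5972 -0.2852  0.1104]
316 [ 0.5928 -0.2861  0.1139] [ 0.5977 -0.2874  0.1098]
320 [ 0.5927 -0.2852  0.1187] [ 0.5979 -0.2886  0.111 ]
324 [ 0.5929 -0.2858  0.1207] [ 0.5982 -0.29    0.1119]
328 [ 0.593  -0.2862  0.123 ] [ 0.5986 -0.2919  0.1119]
exp [[322.51224382 283.27766057]] [[322.51869858 288.50952689]]
```

View pics/w4z.png

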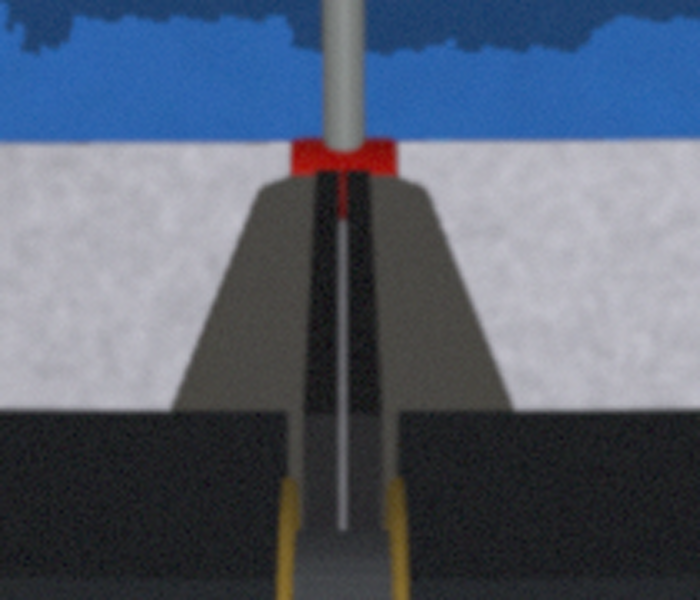

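View pics/scz2.png

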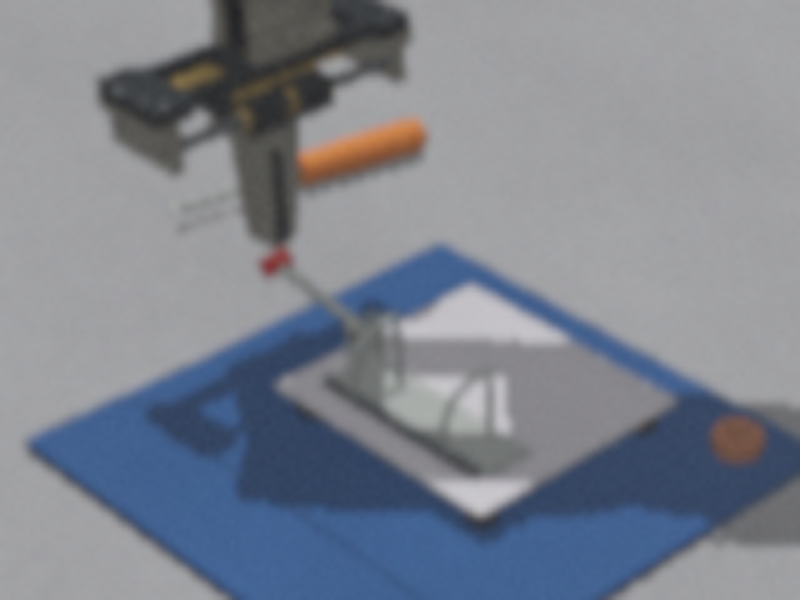

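Run:
```python
from h import *
p,R=tool()
for n in ("scene","top"):
    s=arm.camera(n)
    for z in (p[2],p[2]+.01,p[2]+.02,p[2]+.03,p[2]+.04):
        P=proj(s,[p[0],p[1],z])[0]; print(n,round(z,3),P.round(1),((P-[200,160])*5).round(0) if n=="scene" else "")
    print("roller",proj(s,[.599,-.295,.0585]))
    save(s,n+"2")
s=arm.camera("scene")
img=s["img"].copy()
print("depth tips",[ (v,dep(s,[(254,v)])[0].round(3).tolist()) for v in range(190,216,2)])
```

```text
scene 0.042 [254.8 216.4] [274. 282.]
scene 0.052 [254.6 213.7] [273. 268.]
scene 0.062 [254.4 210.9] [272. 255.]
scene 0.072 [254.1 208.1] [271. 241.]
scene 0.082 [253.9 205.3] [270. 227.]
roller [[254.86096637 211.90590777]]
top 0.042 [435.  225.1] 
top 0.052 [436.1 224.2] 
top 0.062 [437.1 223.2] 
top 0.072 [438.2 222.3] 
top 0.082 [439.2 221.4] 
roller [[436.57156789 224.10983113]]
depth tips [(190, [0.598, -0.29, 0.138]), (192, [0.601, -0.286, 0.133]), (194, [0.603, -0.281, 0.13]), (196, [0.602, -0.285, 0.121]), (198, [0.602, -0.287, 0.112]), (200, [0.604, -0.284, 0.108]), (202, [0.601, -0.29, 0.097]), (204, [0.606, -0.282, 0.095]), (206, [0.607, -0.279, 0.09]), (208, [0.604, -0.287, 0.078]), (210, [0.551, -0.404, -0.005]), (212, [0.606, -0.287, 0.064]), (214, [0.607, -0.285, 0.059])]
```

View pics/top2.png

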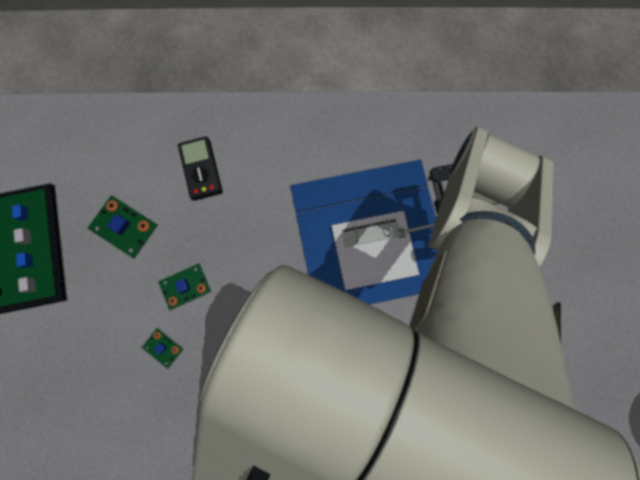

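The fingers closed above the roller. Both the wrist depth and the scene view put the real tips at z≈0.075, while the reported TCP z is 0.042. I'll reopen the jaws and measure this offset carefully before going lower.

Call:
arm_command(targets=[45,0,0,0,0,45,0,0,0,0,45,0,0,0,0,45,0,0,0,0,45,0,0,0,0])

```text
t: 5.07
tool_pos: [0.6002, -0.2954, 0.0424]
tcp_rot: [-0.0, 0.995, 0.098, -0.0]
contact_force: [0.4, 0.1, -0.1]
width: 0.0315
```

Run:
```python
from h import *
st(); c=arm.camera("wrist"); save(c,"w5")
p,R=tool()
D=c["depth"]; print("tcp px",proj(c,p))
# all near depth points -> tool frame
v,u=np.mgrid[240:360:2,200:440:2]; uv=np.c_[u.ravel(),v.ravel()]
P=dep(c,uv); T=(P-p)@R*1000
ok=(np.abs(T[:,1])<14)&(np.abs(T[:,0])<60)&(T[:,2]<0)
# finger points: |x|<70,|y|<15
for xs in (-40,-30,-25,25,30,40):
    k=ok&(np.abs(T[:,0]-xs)<4); 
    if k.sum(): print(xs,k.sum(),"max z (tool, mm)",np.sort(T[k,2])[-5:].round(1),"y",T[k,1].min().round(1),T[k,1].max().round(1))
```

```text
t 5.0667 tcp [ 0.6002 -0.2954  0.0424] z [-0.  0. -1.] xang 11.23 F [ 0.45  0.13 -0.13] w 0.03151188234147249 q [-0.46   0.563  1.635 -0.     0.944 -0.656]
tcp px [[324.28630289 273.31666231]]
-30 261 max z (tool, mm) [-40.9 -39.4 -39.3 -38.7 -36.5] y -12.2 -9.1
-25 370 max z (tool, mm) [-36.8 -36.8 -36.5 -36.3 -35.5] y -12.2 -8.8
25 341 max z (tool, mm) [-38.6 -37.5 -37.  -36.5 -35.2] y -12.5 -8.7
30 160 max z (tool, mm) [-46.  -45.2 -41.7 -40.4 -40.1] y -12.3 -8.7
```

View pics/w5.png

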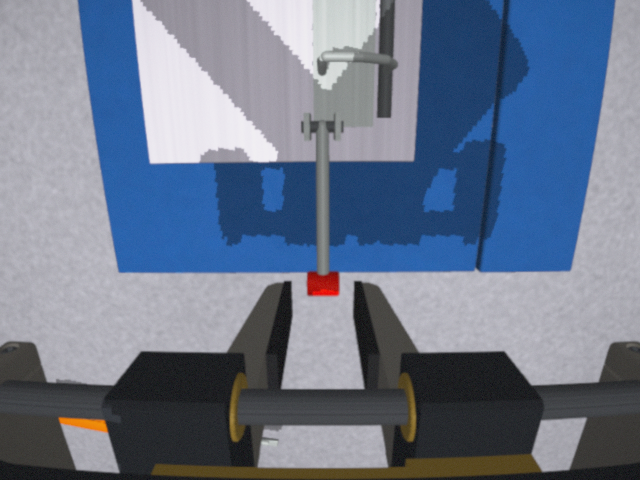

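Tips measured about 35 mm shorter than the reported TCP, with the jaws both open and shut. Depth and the projected outlines agree, so I'll go by the measured tips: a reported z of 0.010 puts the real tips near 0.044. I'll descend in small steps and watch the force.

Call:
arm_command(targets=[45,-1,0,5,0,45,-1,0,10,0,45,-1,0,15,0,45,-1,0,20,0,45,-1,0,20,0])

```text
t: 5.53
tool_pos: [0.5984, -0.2952, 0.0208]
tcp_rot: [-0.001, 0.995, 0.098, -0.001]
contact_force: [0.2, 0.2, -0.2]
width: 0.0413
```

Run:
```python
from h import *
st(); c=arm.camera("wrist"); save(c,"w6")
s=arm.camera("scene");cv2.imwrite("pics/scz3.png",cv2.resize(s["img"][160:280,200:360],(800,600),interpolation=cv2.INTER_CUBIC)[:,:,::-1])
```

```text
t 5.5333 tcp [ 0.5984 -0.2952  0.0208] z [-0.002  0.001 -1.   ] xang 11.23 F [ 0.21  0.22 -0.2 ] w 0.04129076455985692 q [-0.461  0.588  1.648 -0.     0.908 -0.656]
```

View pics/w6.png

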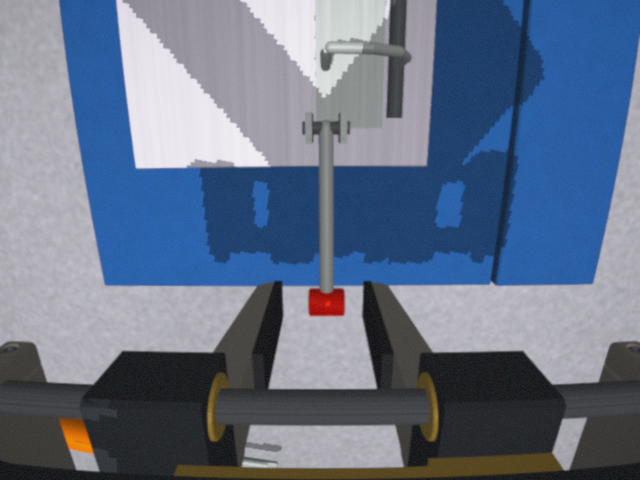

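View pics/scz3.png

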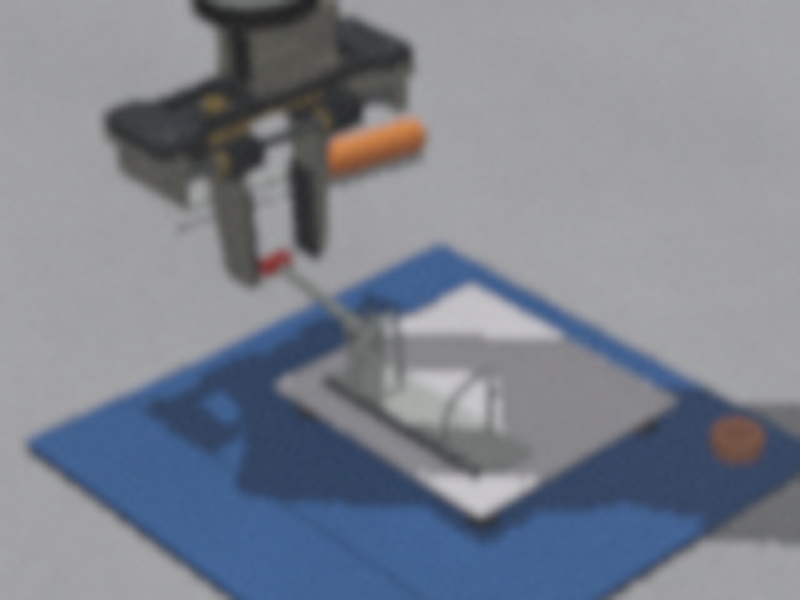

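The fingers now straddle the roller, which is at (326,302) in the wrist view. I'll go 11 mm lower and close.

Call:
arm_command(targets=[45,0,0,4,0,45,0,0,8,0,45,0,0,11,0,35,0,0,11,0,25,0,0,11,0])

```text
t: 6.05
tool_pos: [0.599, -0.2955, 0.0111]
tcp_rot: [-0.0, 0.995, 0.098, -0.0]
contact_force: [0.8, 0.4, 0.5]
width: 0.0303
```

Call:
arm_command(targets=[15,0,0,0,0,5,0,0,0,0,5,0,0,0,0,5,0,0,0,0,5,0,0,0,0])

```text
t: 6.47
tool_pos: [0.6003, -0.2956, 0.0118]
tcp_rot: [0.0, 0.995, 0.098, 0.001]
contact_force: [5.6, 1.6, -1.2]
width: 0.0176
```

Run:
```python
from h import *
st(); c=arm.camera("wrist"); save(c,"w7")
```

```text
t 6.4667 tcp [ 0.6003 -0.2956  0.0118] z [ 0.002 -0.    -1.   ] xang 11.23 F [ 5.6   1.64 -1.16] w 0.017619982526837087 q [-4.600e-01  6.000e-01  1.651e+00  1.000e-03  8.890e-01 -6.560e-01]
```

View pics/w7.png

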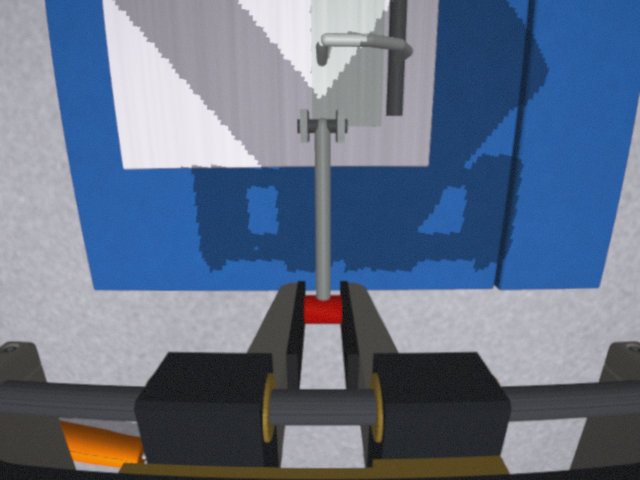

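Call:
arm_command(targets=[5,0.5,-1,-7,0,5,1,-2,-13.5,0,5,1,-4,-20,0,5,1,-6.3,-26.5,0,5,1,-9,-32,0])

```text
t: 6.93
tool_pos: [0.5985, -0.2865, 0.044]
tcp_rot: [0.0, 0.995, 0.098, 0.0]
contact_force: [3.4, -0.5, -4.4]
width: 0.0177
```

Run:
```python
from h import *
st(); c=arm.camera("wrist"); save(c,"w8")
```

```text
t 6.9333 tcp [ 0.5985 -0.2865  0.044 ] z [ 0. -0. -1.] xang 11.23 F [ 3.45 -0.55 -4.45] w 0.017676055439206955 q [-0.449  0.554  1.648 -0.     0.94  -0.645]
```

View pics/w8.png

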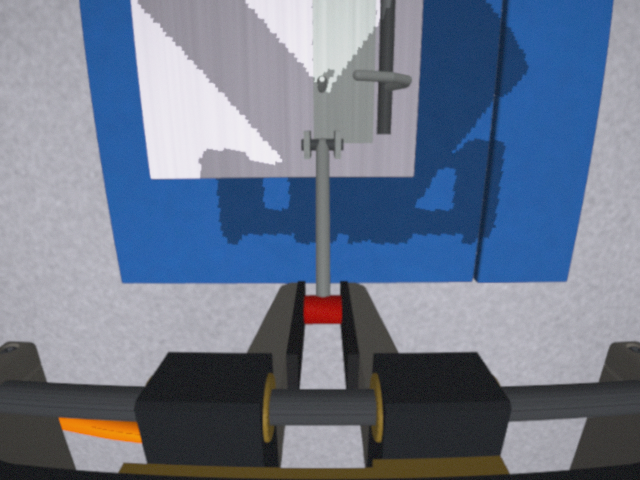

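Call:
arm_command(targets=[5,0,-3.2,-6,0,5,0,-6.7,-11.5,0,5,0,-10.5,-16.5,0,5,0,-14.5,-21,0,5,0,-18.5,-25,0])

```text
t: 7.4
tool_pos: [0.5947, -0.2681, 0.0687]
tcp_rot: [0.0, 0.995, 0.098, -0.0]
contact_force: [4.3, -1.6, -5.5]
width: 0.0178
```

Run:
```python
from h import *
st(); c=arm.camera("wrist"); save(c,"w9");
```

```text
t 7.4 tcp [ 0.5947 -0.2681  0.0687] z [-0. -0. -1.] xang 11.23 F [ 4.35 -1.65 -5.55] w 0.017810072383592637 q [-0.426  0.509  1.66  -0.     0.973 -0.622]
```

View pics/w9.png

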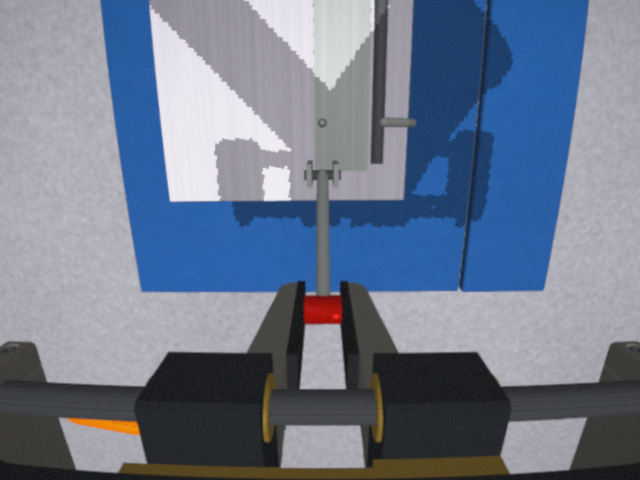

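Call:
arm_command(targets=[5,0,-1,-1,0,5,0,-2,-2,0,5,0,-2.5,-3,0,5,0,-2.5,-3,0,5,0,-2.5,-3,0])

```text
t: 7.87
tool_pos: [0.5945, -0.2669, 0.0711]
tcp_rot: [0.001, 0.995, 0.098, 0.0]
contact_force: [4.3, -4.5, -8.0]
width: 0.0173
```

Run:
```python
from h import *
st()
```

```text
t 7.8667 tcp [ 0.5945 -0.2669  0.0711] z [ 0.    -0.001 -1.   ] xang 11.24 F [ 4.34 -4.48 -8.02] w 0.017332219900809725 q [-4.240e-01  5.050e-01  1.661e+00 -1.000e-03  9.750e-01 -6.190e-01]
```

Call:
arm_command(targets=[5,0,1,2,0,15,0,1,2,0,30,0,1,2,0,50,0,1,2,0,50,0,1,2,0])

```text
t: 8.28
tool_pos: [0.5941, -0.2667, 0.0696]
tcp_rot: [-0.0, 0.995, 0.098, -0.0]
contact_force: [-0.2, -0.1, 0.6]
width: 0.0356
```

Call:
arm_command(targets=[50,0,0,-15,0,50,0,0,-50,0,50,0,0,-90,0,60,0,-20,-120,0,60,0,-40,-140,0])

```text
t: 8.7
tool_pos: [0.5876, -0.2283, 0.2132]
tcp_rot: [0.001, 0.995, 0.097, 0.002]
contact_force: [1.0, 0.6, 0.1]
width: 0.0548
```

Run:
```python
from h import *
st(); c=arm.camera("wrist"); save(c,"w10")
```

```text
t 8.7 tcp [ 0.5876 -0.2283  0.2132] z [ 0.003 -0.001 -1.   ] xang 11.15 F [1.02 0.61 0.15] w 0.05475568397021715 q [-0.373  0.33   1.589 -0.     1.219 -0.567]
```

View pics/w10.png

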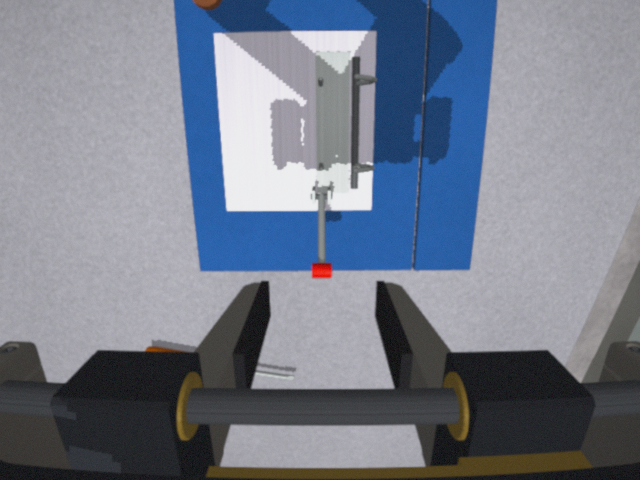

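The rings are open, swung right to (365,78) and (365,168). The post tips are at (321,82) and (321,167) and the roller is at (322,270). I'll shift the camera over the posts for a second view on the way to the board.

Call:
arm_command(targets=[60,0,-35,0,0,60,0,-70,0,0,60,0,-105,0,0,60,0,-125,0,0,60,0,-125,0,0])

```text
t: 9.17
tool_pos: [0.5611, -0.1016, 0.2095]
tcp_rot: [-0.001, 0.995, 0.099, -0.0]
contact_force: [0.5, 0.2, 0.1]
width: 0.0557
```

Run:
```python
from h import *
import pickle
st(); c=arm.camera("wrist"); save(c,"w11"); pickle.dump(c,open("w11.pkl","wb"))
cv2.imwrite("pics/w11z.png",cv2.resize(c["img"][40:300,220:440],(508,600),interpolation=cv2.INTER_CUBIC)[:,:,::-1])
print(proj(c,[.5691-.04*.1977*s*1,-.1457+.0392*s,.07]) if 0 else [proj(c,[.5691-.04*.1977*s,-.1457+.0392*s,.07])[0].round(1) for s in(1,-1)])
```

```text
t 9.1667 tcp [ 0.5611 -0.1016  0.2095] z [-0.001  0.001 -1.   ] xang 11.38 F [0.48 0.17 0.11] w 0.055651137469548445 q [-1.830e-01  2.410e-01  1.719e+00  1.000e-03  1.183e+00 -3.820e-01]
[array([322.8, 223.3]), array([322.7, 297.4])]
```

View pics/w11z.png

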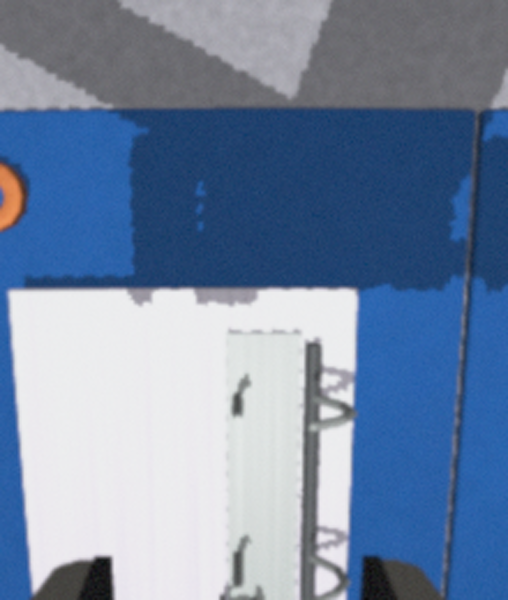

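Run:
```python
from h import *
import pickle
c=pickle.load(open("w11.pkl","rb")); 
a=cv2.imread("pics/w10.png"); b=cv2.imread("pics/w11.png")
def crop(im,x,y): return cv2.resize(im[y-17:y+18,x-17:x+18],(350,350),interpolation=cv2.INTER_NEAREST)
o=np.vstack([np.hstack([crop(a,321,82),crop(a,321,167)]),np.hstack([crop(b,323,215),crop(b,323,288)])]); cv2.imwrite("pics/posts.png",cv2.resize(o,(600,600)))
```

```text
(no output)
```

View pics/posts.png

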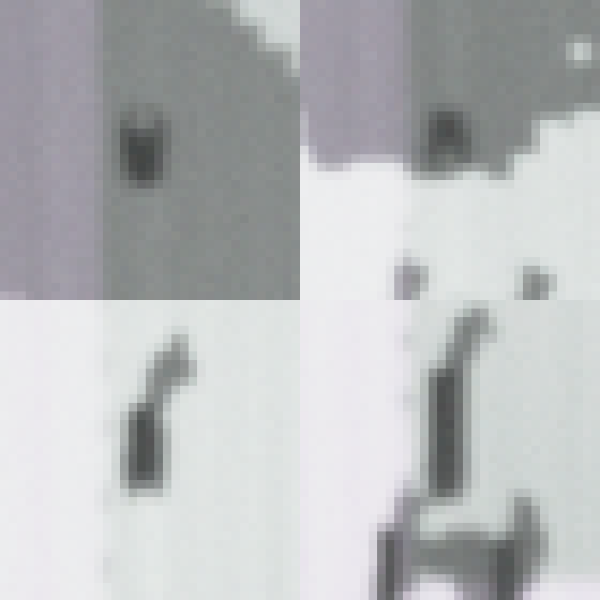

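Run:
```python
from h import *
import pickle
c=pickle.load(open("w11.pkl","rb")); ey=np.array([-.1977,.9803]); ex=np.array([.9803,.1977])
tips=onz(c,[(322.1,219.4),(322.3,293.2)],.070)[:,:2]+ey*.0012
feet=onz(c,[(322.3,209.8),(322.3,278.4)],.028)[:,:2]-ey*.0025
print("tips",tips.round(4).tolist(),"mid",tips.mean(0).round(4),np.linalg.norm(tips[0]-tips[1]))
print("feet",feet.round(4).tolist(),"mid",feet.mean(0).round(4),np.linalg.norm(feet[0]-feet[1]))
d=tips[0]-tips[1]; print("ang",np.degrees(np.arctan2(-d[0],d[1])))
# height of tips: from spacing
for z in (.06,.065,.07,.075): t=onz(c,[(322.1,219.4),(322.3,293.2)],z); print(z,np.linalg.norm(t[0]-t[1]))
# tray corners in this view 
u=[(223.8,165.5),(374.5,165.5)]
C=onz(c,u,.028);print("tray +y corners",C.round(4).tolist()); d=C[1]-C[0]; print(np.degrees(np.arctan2(d[1],d[0])),np.linalg.norm(d))
fo=np.array([.5488,-.1460]); print("tray corner in file (w/ posts mid)",[( (p[:2]-feet.mean(0))@ex*1000,(p[:2]-feet.mean(0))@ey*1000) for p in C])
togo([.5,.2,.2095])
```

```text
tips [[0.5595, -0.1016], [0.5754, -0.1791]] mid [ 0.5674 -0.1403] 0.07909620368721158
feet [[0.5603, -0.1048], [0.5763, -0.184]] mid [ 0.5683 -0.1444] 0.08071086129844894
ang 11.558074712655625
0.06 0.08139066055049718
0.065 0.08024343211885439
0.07 0.07909620368721157
0.075 0.07794897525556875
tray +y corners [[0.4483, -0.0759, 0.028], [0.6043, -0.0448, 0.028]]
11.313369050019649 0.15898982921385746
tray corner in file (w/ posts mid) [(np.float64(-104.08570614902595), np.float64(90.82467259261684)), (np.float64(54.909765765557395), np.float64(90.57852921077925))]
shift [-7.000e-01 -3.098e+02  2.000e-01]
```

Run:
```python
from h import *
st(); p,R=tool()
s=arm.camera("scene"); P0=proj(s,p)[0]; print(P0)
u0,v0=P0.round().astype(int)
cv2.imwrite("pics/grip.png",cv2.resize(s["img"][v0-70:v0+20,u0-60:u0+60],(800,600),interpolation=cv2.INTER_CUBIC)[:,:,::-1])
v,u=np.mgrid[v0-75:v0+10,u0-60:u0+60]; uv=np.c_[u.ravel(),v.ravel()]
X=dep(s,uv); T=(X-p)@R*1000
k=(np.abs(T[:,0])<110)&(np.abs(T[:,1])<60)&(T[:,2]<-20)
T=T[k]
for z in range(-30,-170,-10):
    q=T[(T[:,2]<=z)&(T[:,2]>z-10)]
    if len(q): print(z,len(q),"x",q[:,0].min().round(),q[:,0].max().round(),"y",q[:,1].min().round(),q[:,1].max().round())
w=arm.camera("wrist")
v,u=np.mgrid[250:480:1,0:640:2]; uv=np.c_[u.ravel(),v.ravel()]
T=(dep(w,uv)-p)@R*1000; T=T[(T[:,2]<-20)]
print("wrist")
for z in range(-30,-170,-10):
    q=T[(T[:,2]<=z)&(T[:,2]>z-10)]
    if len(q): print(z,len(q),"x",q[:,0].min().round(),q[:,0].max().round(),"y",q[:,1].min().round(),q[:,1].max().round())
```

```text
t 9.2167 tcp [ 0.5618 -0.1035  0.2096] z [-0.  0. -1.] xang 11.39 F [-0.75 -0.85 -0.1 ] w 0.0547672090423987 q [-0.185  0.242  1.717 -0.     1.183 -0.384]
[296.2953831  190.86087598]
-30 33 x -40.0 41.0 y -14.0 7.0
-40 56 x -39.0 44.0 y -13.0 5.0
-50 56 x -40.0 45.0 y -14.0 8.0
-60 66 x -41.0 46.0 y -14.0 8.0
-70 65 x -41.0 46.0 y -14.0 10.0
-80 68 x -44.0 46.0 y -14.0 10.0
-90 85 x -44.0 48.0 y -14.0 14.0
-100 66 x -46.0 48.0 y -16.0 10.0
-110 44 x -43.0 57.0 y -16.0 8.0
-120 138 x -87.0 90.0 y -34.0 30.0
-130 292 x -86.0 89.0 y -36.0 30.0
-140 236 x -92.0 95.0 y -35.0 28.0
-150 254 x -93.0 97.0 y -35.0 31.0
-160 511 x -96.0 97.0 y -35.0 29.0
wrist
-30 131 x -40.0 38.0 y -10.0 10.0
-40 337 x -42.0 40.0 y -10.0 11.0
-50 408 x -43.0 41.0 y -10.0 11.0
-60 509 x -43.0 41.0 y -10.0 11.0
-70 671 x -44.0 43.0 y -10.0 12.0
-80 840 x -45.0 43.0 y -11.0 11.0
-90 1348 x -46.0 44.0 y -11.0 11.0
-100 698 x -43.0 41.0 y -12.0 3.0
-110 480 x -39.0 37.0 y -14.0 14.0
-120 2589 x -87.0 84.0 y -32.0 15.0
-130 9922 x -84.0 80.0 y -32.0 10.0
-140 15505 x -81.0 79.0 y -32.0 -2.0
-150 3406 x -65.0 62.0 y -24.0 -15.0
-160 12 x -62.0 58.0 y -24.0 -23.0
```

View pics/grip.png

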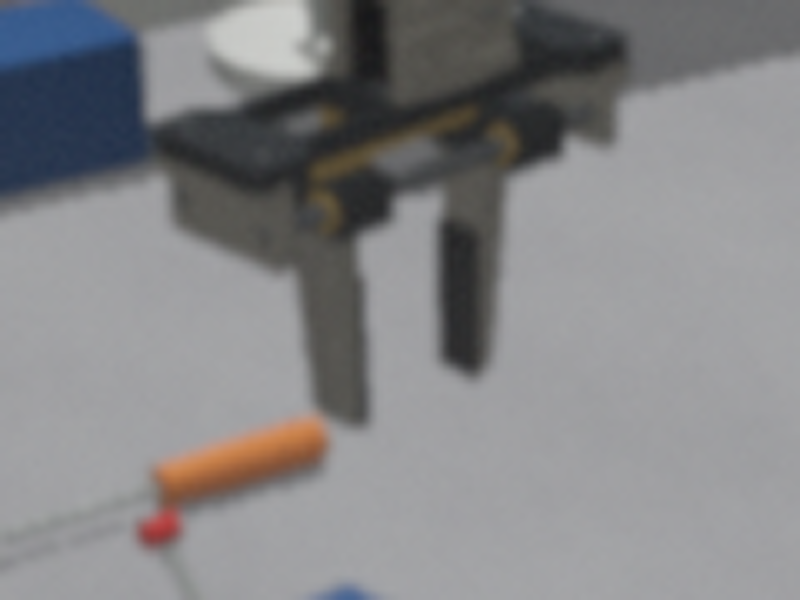

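The gripper geometry is now clear. Tips are about 33 mm and the body about 120 mm behind the reported TCP, with 88 mm between them as specified. So the reported z is biased about 33 mm low, and true tip z ≈ reported z + 0.033. Next I'll go to the board, with the jaws along board y so the camera can see both holes.

Call:
arm_command(targets=[60,-2,-40,0,0.12,60,-4,-80,0,0.24,60,-6,-120,0,0.36,60,-8,-160,0,0.48,60,-10,-200,0,0.6])

```text
t: 9.73
tool_pos: [0.5159, 0.0814, 0.2094]
tcp_rot: [0.0, 0.981, -0.192, 0.0]
contact_force: [1.2, 0.4, 0.4]
width: 0.0552
```

Run:
```python
from h import *
st(); togo([.457,.313,.2],-65.6)
```

```text
t 9.7333 tcp [0.5159 0.0814 0.2094] z [ 0. -0. -1.] xang -22.18 F [1.21 0.43 0.37] w 0.05523994972342642 q [ 0.154  0.163  1.818 -0.     1.161  0.541]
shift [-142.  -192.2    9.3] 0.758
```

Call:
arm_command(targets=[60,-24,-32,2,0.12,60,-48,-64,4,0.24,60,-72,-96,5,0.36,60,-96,-128,6,0.48,60,-118,-160,8,0.6])

```text
t: 10.15
tool_pos: [0.4688, 0.2629, 0.202]
tcp_rot: [0.0, 0.89, -0.457, 0.0]
contact_force: [1.0, 0.2, 0.2]
width: 0.0553
```

Run:
```python
from h import *
st(); togo([.457,.313,.2],-65.6)
```

```text
t 10.15 tcp [0.4688 0.2629 0.202 ] z [ 0. -0. -1.] xang -54.36 F [1.04 0.19 0.25] w 0.05533342763598051 q [ 0.509  0.194  1.796 -0.     1.151  1.458]
shift [-47.6 -19.6   2. ] 0.196
```

Call:
arm_command(targets=[60,-20,-8,1,0.1,60,-40,-16,2,0.196,60,-48,-20,2,0.196,60,-48,-20,2,0.196,60,-48,-20,2,0.196])

```text
t: 10.57
tool_pos: [0.457, 0.312, 0.1997]
tcp_rot: [0.0, 0.843, -0.537, 0.0]
contact_force: [0.2, -0.1, 0.6]
width: 0.0548
```

Run:
```python
from h import *
import pickle
st(); c=arm.camera("wrist"); save(c,"w12"); pickle.dump(c,open("w12.pkl","wb"))
```

```text
t 10.5667 tcp [0.457  0.312  0.1997] z [-0.    -0.001 -1.   ] xang -65.0 F [ 0.24 -0.08  0.59] w 0.05479006661999159 q [ 5.970e-01  2.220e-01  1.766e+00 -1.000e-03  1.154e+00  1.731e+00]
```

View pics/w12.png

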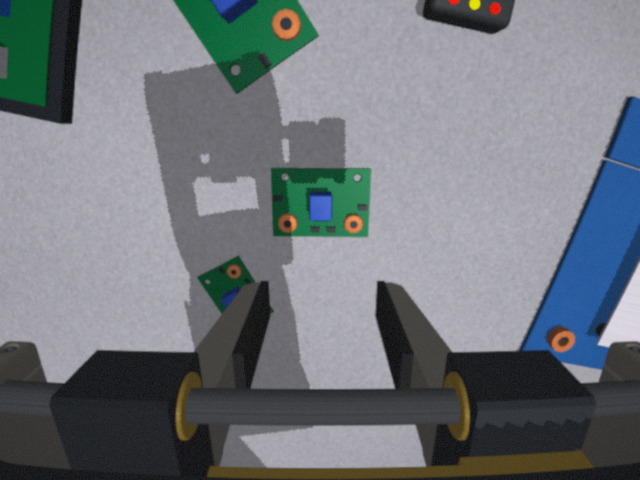

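The wanted board is at (321,203), its holes at (285,178) and (357,178), the blue block at (320,208) and the coils at (288,224) and (353,224). Now I'll measure it.

```bash
cat > mb.py <<'E'
from h import *
def board(c,win,z=0.004,zb=0.030):
    x0,y0,x1,y1=win; hsv=cv2.cvtColor(c["img"],cv2.COLOR_RGB2HSV)
    m=cv2.inRange(hsv,(45,90,25),(85,255,255)); b=cv2.inRange(hsv,(105,130,60),(130,255,255)); 
    M=np.zeros_like(m); M[y0:y1,x0:x1]=255
    mm=cv2.morphologyEx((m)&M,cv2.MORPH_CLOSE,np.ones((3,3)))
    k=max(cv2.findContours(mm,cv2.RETR_EXTERNAL,cv2.CHAIN_APPROX_NONE)[0],key=cv2.contourArea)
    h=cv2.convexHull(k).reshape(-1,2)
    P=onz(c,h,z)[:,:2].astype(np.float32)*1000; r=cv2.minAreaRect(P); print("green rect",np.round(r[0],1),np.round(r[1],1),round(r[2],2))
    kb=max(cv2.findContours(b&M,cv2.RETR_EXTERNAL,cv2.CHAIN_APPROX_NONE)[0],key=cv2.contourArea)
    ub=kb.reshape(-1,2).mean(0); mo=cv2.moments(kb); ub=(mo["m10"]/mo["m00"],mo["m01"]/mo["m00"])
    print("block px",np.round(ub,1),"depth",dep(c,[ub]).round(4),"z30",onz(c,[ub],zb).round(4)); 
    Pb=onz(c,kb.reshape(-1,2),zb)[:,:2].astype(np.float32)*1000; rb=cv2.minAreaRect(Pb); print("block rect",np.round(rb[0],1),np.round(rb[1],1),round(rb[2],2))
    return r,rb
E
python3 - <<'E'
from mb import *
import pickle
c=pickle.load(open("w12.pkl","rb")); board(c,(262,155,380,245))
t=arm.camera("top"); board(t,(150,255,220,315))
h=onz(c,[(285,178),(357,178)],.004); print("holes",h.round(4).tolist(),"mid",h.mean(0).round(4)); d=h[0]-h[1]; print(np.linalg.norm(d), np.degrees(np.arctan2(-d[0],d[1])))
print("depth on board",dep(c,[(300,225),(335,175)]).round(4).tolist())
cv2.imwrite("pics/w12z.png",cv2.resize(c["img"][150:260,250:390],(764,600),interpolation=cv2.INTER_NEAREST)[:,:,::-1])
E
```

```text
green rect [458.  315.5] [ 76.7 108.7] 24.3
block px [320.2 205.9] depth [[0.4599 0.3164 0.0309]] z30 [[0.4598 0.3164 0.03  ]]
block rect [459.5 316.4] [30.  23.3] 25.03
green rect [458.1 312.9] [ 74.8 107. ] 24.43
block px [181.4 285.4] depth [[0.4576 0.311  0.0317]] z30 [[0.4577 0.3116 0.03  ]]
block rect [457.6 311. ] [29.4 25.2] 27.02
holes [[0.4668, 0.3625, 0.004], [0.5003, 0.2907, 0.004]] mid [0.4835 0.3266 0.004 ]
0.0792167830080004 25.02968454906044
depth on board [[0.425, 0.3257, 0.0046], [0.493, 0.314, 0.0042]]
```

View pics/w12z.png

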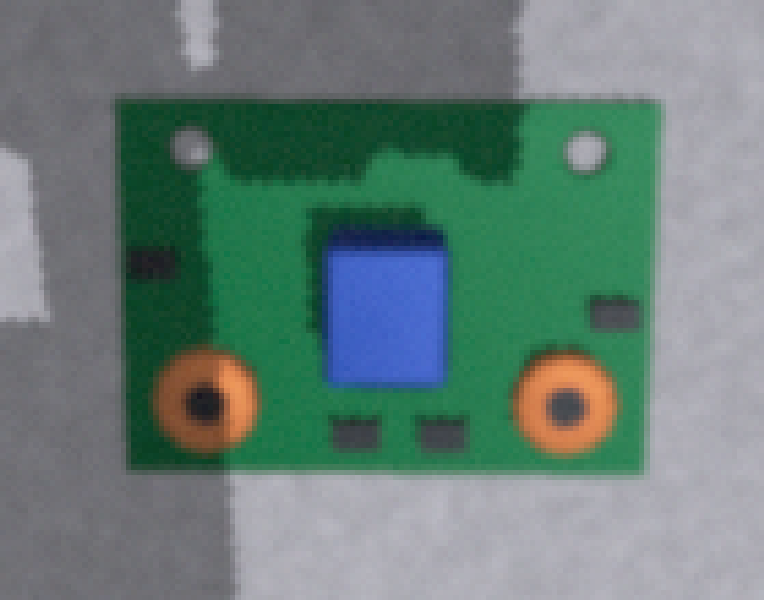

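Run:
```python
from h import *
togo([.4607,.3162,-.022],-65.5)
```

```text
shift [ -2.8  -5.4 221.9] 0.006
```

Call:
arm_command(targets=[55,-3,-5,35,0.006,55,-3,-5,70,0.006,55,-3,-5,105,0.006,55,-3,-5,140,0.006,55,-3,-5,165,0.006])

```text
t: 11.08
tool_pos: [0.4591, 0.3155, 0.0325]
tcp_rot: [0.001, 0.841, -0.541, -0.0]
contact_force: [-0.2, -0.4, 0.8]
width: 0.0504
```

Run:
```python
from mb import *
st(); togo([.4607,.3162,-.022],-65.5); c=arm.camera("wrist"); save(c,"w13")
p,R=tool(); print("tip px",proj(c,p-.0335*R[:,2]))
try: board(c,(180,80,480,300))
except Exception as e: print(e)
```

```text
t 11.0833 tcp [0.4591 0.3155 0.0325] z [-0.002 -0.001 -1.   ] xang -65.52 F [-0.25 -0.4   0.76] w 0.05035005345735492 q [ 0.6    0.434  1.894 -0.     0.815  1.743]
shift [ 0.  -1.8 54.5] -0.0
tip px [[324.3493511  296.30502343]]
green rect [461.2 316.9] [ 71.3 109.1] 24.49
block px [322.8 264.5] depth [[0.4619 0.3173 0.0301]] z30 [[0.4619 0.3172 0.03  ]]
block rect [461.5 317. ] [33.4 23.2] 24.49
```

View pics/w13.png

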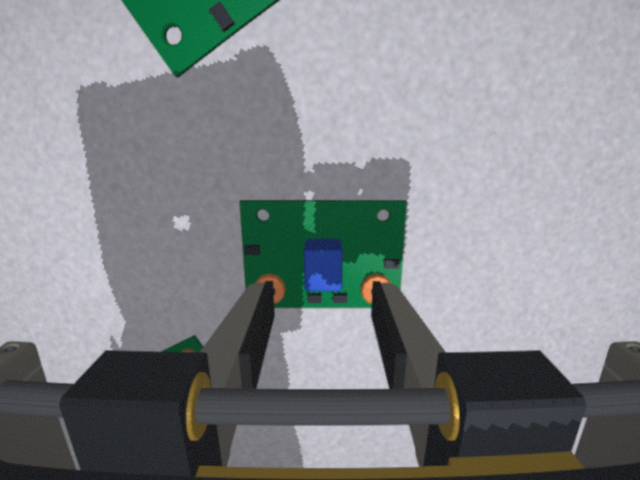

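The block at (323,265) is centred between the fingers and aligned with them. I'll descend.

Call:
arm_command(targets=[50,0,-1,15,0,45,0,-2,30,0,45,0,-2,43,0,45,0,-2,50,0,45,0,-2,54,0])

```text
t: 11.55
tool_pos: [0.4618, 0.3177, -0.0191]
tcp_rot: [0.0, 0.841, -0.541, -0.0]
contact_force: [0.3, 0.5, 0.1]
width: 0.0415
```

Run:
```python
from mb import *
st(); c=arm.camera("wrist"); save(c,"w14")
```

```text
t 11.55 tcp [ 0.4618  0.3177 -0.0191] z [-0. -0. -1.] xang -65.54 F [0.29 0.45 0.12] w 0.04148614166638321 q [ 0.6    0.518  1.91  -0.     0.714  1.744]
```

View pics/w14.png

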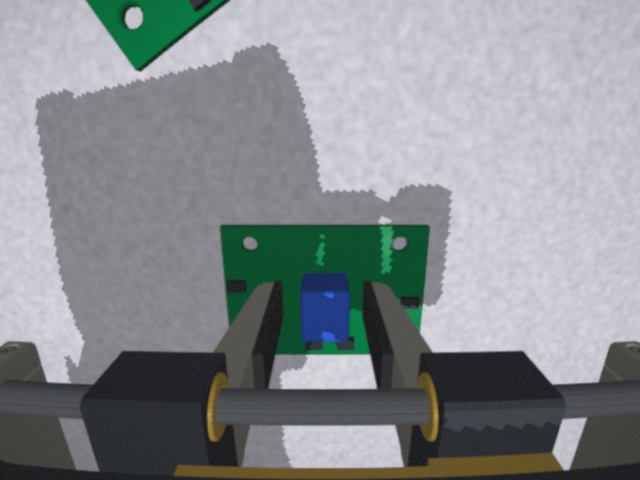

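Call:
arm_command(targets=[45,0,0,1,0,38,0,0,2,0,30,0,0,3,0,20,0,0,3,0,10,0,0,3,0])

```text
t: 12.02
tool_pos: [0.4617, 0.3186, -0.0216]
tcp_rot: [-0.0, 0.841, -0.541, 0.0]
contact_force: [0.8, -1.4, 2.9]
width: 0.0238
```

Call:
arm_command(targets=[10,0,0,0,0,10,0,0,0,0,10,0,0,0,0,10,0,0,0,0,10,0,0,0,0])

```text
t: 12.43
tool_pos: [0.4617, 0.3186, -0.0216]
tcp_rot: [-0.0, 0.841, -0.541, 0.0]
contact_force: [0.6, -1.7, 6.4]
width: 0.0237
```

Call:
arm_command(targets=[10,0,0,-15,0,10,0,0,-40,0,10,0,0,-70,0,10,0,0,-100,0,10,0,0,-130,0])

```text
t: 12.85
tool_pos: [0.4608, 0.3183, 0.1089]
tcp_rot: [0.0, 0.841, -0.541, -0.0]
contact_force: [0.5, 0.5, -1.6]
width: 0.0236
```

Run:
```python
from mb import *
st(); c=arm.camera("wrist"); save(c,"w15")
```

```text
t 12.85 tcp [0.4608 0.3183 0.1089] z [-0.001 -0.    -1.   ] xang -65.52 F [ 0.54  0.5  -1.63] w 0.023589745654375625 q [0.602 0.333 1.838 0.    0.972 1.745]
```

View pics/w15.png

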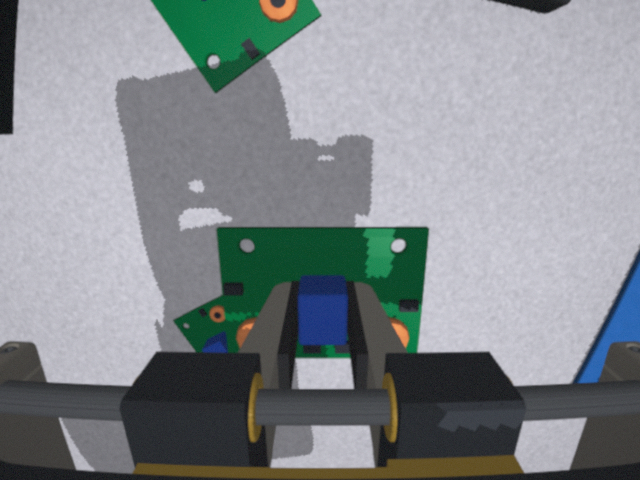

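The board is held: the blue block is between the pads and the holes are at (247,246) and (398,246). I'll locate the holes in the tool frame.

```bash
cat > hole.py <<'E'
from mb import *
def holes(c,guess,rad=9):
    "dark/bright hole centroids near guesses: pixels not green"
    hsv=cv2.cvtColor(c["img"],cv2.COLOR_RGB2HSV); out=[]
    for u,v in guess:
        h=hsv[v-rad:v+rad+1,u-rad:u+rad+1]; g=cv2.inRange(h,(45,100,0),(90,255,255)); m=255-g
        n,l,s,ce=cv2.connectedComponentsWithStats(m)
        d=[(abs(ce[i]-rad).sum()-0.05*s[i,4],i) for i in range(1,n) if s[i,4]>15]; i=min(d)[1]
        out.append(ce[i]+[u-rad,v-rad]); print("hole px",out[-1].round(1),"bbox",s[i].tolist())
    return np.array(out)
E
python3 - <<'E'
from hole import *
c=arm.camera("wrist"); p,R=tool()
h=holes(c,[(247,246),(398,246)])
for z in (p[2]+.0256,p[2]+.0246,p[2]+.0266):
    H=onz(c,h,z); T=(H-p)@R*1000; print(round(z,4),"tool mm",T.round(1).tolist(),"mid",T.mean(0).round(2),"dist",np.linalg.norm(H[0]-H[1])*1000)
D=dep(c,[(320,240),(270,260),(380,300),(260,300)]); print("board top depth z - tcp z",(D[:,2]-p[2]).round(4))
d=H[0]-H[1]; print("angle board x",np.degrees(np.arctan2(-d[0],d[1])))
# edges from green contour
E
```

```text
hole px [246.7 245.2] bbox [1, 1, 16, 15, 182]
hole px [398.2 245.1] bbox [2, 1, 16, 15, 191]
0.1381 tool mm [[-40.7, -23.8, -25.4], [39.4, -23.9, -25.5]] mid [ -0.64 -23.84 -25.42] dist 80.08509459161533
0.1371 tool mm [[-40.9, -23.4, -24.4], [39.6, -23.6, -24.5]] mid [ -0.64 -23.52 -24.42] dist 80.52446201955958
0.1391 tool mm [[-40.5, -24.1, -26.4], [39.2, -24.2, -26.5]] mid [ -0.64 -24.17 -26.42] dist 79.64572716367113
board top depth z - tcp z [0.0273 0.0278 0.0276 0.0264]
angle board x 24.593524519961658
```

Call:
arm_command(targets=[10,30,10,-10,0,10,65,22,-15,0,10,100,33,-20,0,10,136,45,-20,0,10,172,57,-20,0])

```text
t: 13.37
tool_pos: [0.4802, 0.1369, 0.1273]
tcp_rot: [0.0, 0.841, -0.541, -0.0]
contact_force: [0.3, -0.8, -1.2]
width: 0.0239
```

Call:
arm_command(targets=[10,36,12,0,0,10,72,24,0,0,10,108,36,0,0,10,144,48,0,0,10,180,60,0,0])

```text
t: 13.78
tool_pos: [0.5, -0.052, 0.127]
tcp_rot: [0.0, 0.841, -0.541, -0.001]
contact_force: [1.1, -0.4, -0.3]
width: 0.0236
```

Run:
```python
from mb import *
st(); togo([.5103,-.1547,.1],-78.6)
```

```text
t 13.7833 tcp [ 0.5   -0.052  0.127] z [-0.001  0.    -1.   ] xang -65.52 F [ 1.07 -0.36 -0.3 ] w 0.023634333464933505 q [-0.107  0.226  1.942  0.     0.975  1.037]
shift [97.8 33.1 27. ] 0.228
```

Call:
arm_command(targets=[10,30,10,3,0.06,10,60,20,6,0.12,10,90,30,10,0.18,10,98,33,20,0.228,10,98,33,27,0.228])

```text
t: 14.2
tool_pos: [0.5108, -0.1552, 0.0994]
tcp_rot: [0.0, 0.772, -0.635, -0.0]
contact_force: [0.3, 0.5, -1.0]
width: 0.0239
```

Run:
```python
from mb import *
st(); togo([.5103,-.1547,.0555],-78.6); c=arm.camera("wrist"); save(c,"w16")
```

```text
t 14.2 tcp [ 0.5108 -0.1552  0.0994] z [-0.001  0.    -1.   ] xang -78.87 F [ 0.27  0.49 -1.02] w 0.02394594824045461 q [-0.298  0.308  1.901 -0.     0.934  1.079]
shift [-0.6  0.4 43.9] -0.005
```

View pics/w16.png

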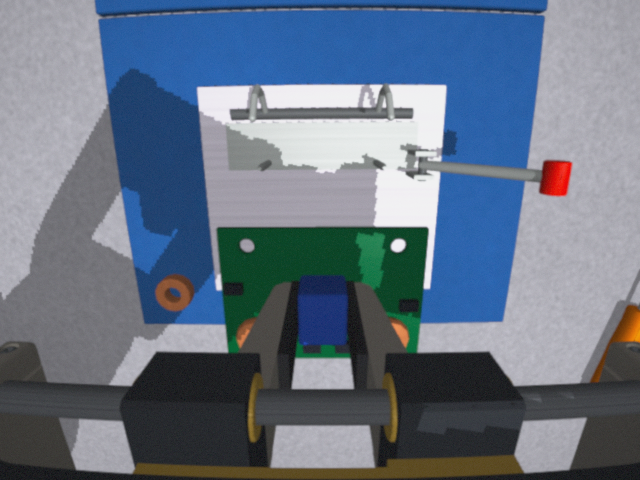

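Everything is in one view: posts at (265,165) and (375,161), open rings behind them, board holes at (247,245) and (398,245), and the coil at (174,292), clear. I'll lower the board to just above post-tip height for a relative measurement.

Call:
arm_command(targets=[10,0,0,10,0,10,0,0,20,0,10,0,0,30,0,10,0,0,38,0,10,0,0,38,0])

```text
t: 14.67
tool_pos: [0.5101, -0.1521, 0.061]
tcp_rot: [0.001, 0.774, -0.633, -0.001]
contact_force: [0.1, 0.5, -1.6]
width: 0.0239
```

Run:
```python
from hole import *
st(); c=arm.camera("wrist"); save(c,"w17"); p,R=tool()
h=holes(c,[(247,246),(398,246)])
H=onz(c,h,p[2]+.0268); T=(H-p)@R*1000; print("holes tool",T.round(1).tolist(),"mid",T.mean(0).round(2), "world",H.mean(0).round(4))
cv2.imwrite("pics/w17z.png",cv2.resize(c["img"][100:260,210:430],(800,582),interpolation=cv2.INTER_CUBIC)[:,:,::-1])
import pickle; pickle.dump((c,p,R),open("w17.pkl","wb"))
```

```text
t 14.6667 tcp [ 0.5101 -0.1521  0.061 ] z [-0.003  0.001 -1.   ] xang -78.5 F [ 0.06  0.52 -1.62] w 0.023870484594315018 q [-0.293  0.361  1.93   0.     0.854  1.078]
hole px [246.6 245.1] bbox [1, 1, 16, 15, 192]
hole px [398.1 245. ] bbox [1, 1, 17, 15, 205]
holes tool [[-39.9, -24.9, -26.8], [38.2, -25.0, -26.9]] mid [ -0.86 -24.97 -26.85] world [ 0.5349 -0.1466  0.0886]
```

View pics/w17z.png

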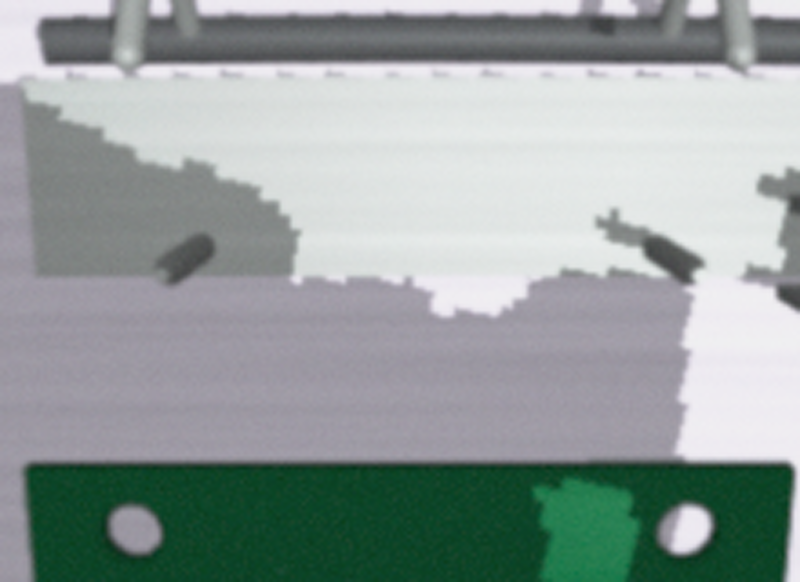

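Run:
```python
from h import *
b=cv2.imread("pics/w17.png")
def crop(im,x,y): return cv2.resize(im[y-15:y+15,x-15:x+15],(400,400),interpolation=cv2.INTER_NEAREST)
cv2.imwrite("pics/tips.png",np.hstack([crop(b,262,170),crop(b,394,170)]))
```

```text
(no output)
```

View pics/tips.png

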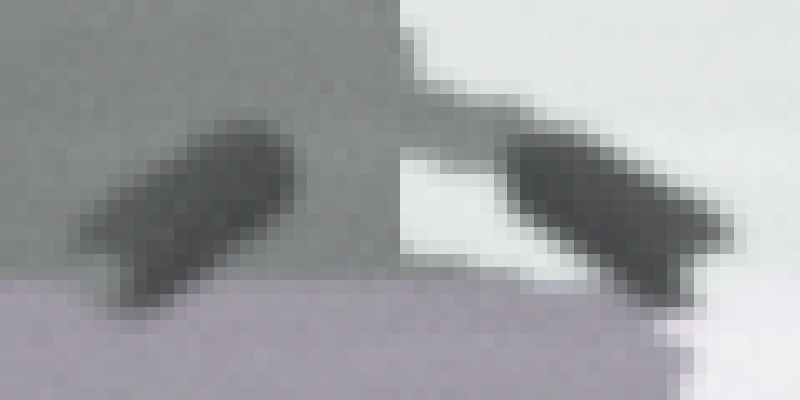

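Run:
```python
from h import *
import pickle
c,p,R=pickle.load(open("w17.pkl","rb"))
F=onz(c,[(265.0,167.1),(389.6,167.5)],.028); print("feet",F.round(4).tolist(),"mid",F.mean(0).round(4),"d",np.linalg.norm(F[0]-F[1]))
d=F[0]-F[1]; print("ang",np.degrees(np.arctan2(-d[0],d[1])))
ex=np.array([.9803,.1977,0]);ey=np.array([-.1977,.9803,0])
h=np.array([(246.6,245.1),(398.1,245.0)])
for z in (.0826,.0846,.0866,.0886): H=onz(c,h,z); print(z,"holes mid",H.mean(0).round(4),"d",np.linalg.norm(H[0]-H[1]).round(4),"ang",np.degrees(np.arctan2(-(H[0]-H[1])[0],(H[0]-H[1])[1])).round(2))
b=cv2.imread("pics/w17.png"); 
def draw(M,col,big,x0,y0,s):
    for sg in (1,-1):
        f=M+sg*.04*ey
        for z,r in((.028,.0025),(.062,.0025),(.070,.0012)):
            a=np.linspace(0,2*np.pi,24); P=f+r*(np.cos(a)[:,None]*ex+np.sin(a)[:,None]*ey)+[0,0,z-.028]
            q=((proj(c,P)+.5-[x0,y0])*s).round().astype(int); cv2.polylines(big,[q.reshape(-1,1,2)],True,col,1)
x0,y0,s=235,145,4.5
big=cv2.resize(b[y0:y0+50,x0:x0+178],(801,225),interpolation=cv2.INTER_CUBIC); big2=big.copy()
M=F.mean(0); draw(M,(0,0,255),big,x0,y0,s)
cv2.imwrite("pics/ov.png",np.vstack([big2,big]))
```

```text
feet [[0.5601, -0.1035, 0.028], [0.576, -0.1827, 0.028]] mid [ 0.5681 -0.1431  0.028 ] d 0.08082707678587257
ang 11.379145393549663
0.0826 holes mid [ 0.533  -0.147   0.0826] d 0.0807 ang 11.6
0.0846 holes mid [ 0.5336 -0.1469  0.0846] d 0.0798 ang 11.6
0.0866 holes mid [ 0.5343 -0.1468  0.0866] d 0.0789 ang 11.6
0.0886 holes mid [ 0.5349 -0.1466  0.0886] d 0.0781 ang 11.6
```

View pics/ov.png

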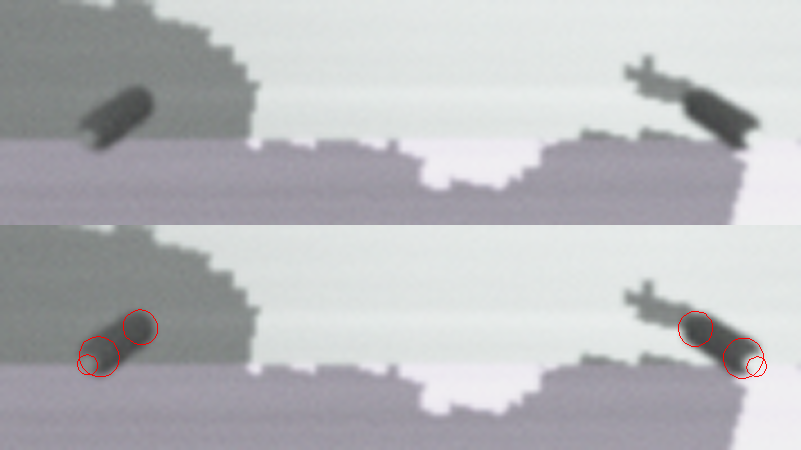

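The projected post model fits the image: posts midpoint (0.5681, -0.1431), row angle 11.4°. The hole midpoint is (0.5338, -0.1468). I'll move over the posts, staying above the tips, and look again.

Call:
arm_command(targets=[10,1,-10,0,0,10,2,-20,0,0,10,3,-30,0,0,10,3,-34,0,0,10,3,-34,0,0])

```text
t: 15.13
tool_pos: [0.5472, -0.1493, 0.0633]
tcp_rot: [-0.0, 0.774, -0.633, 0.001]
contact_force: [-0.0, -0.4, -1.1]
width: 0.0235
```

Run:
```python
from hole import *
import pickle
st(); c=arm.camera("wrist"); save(c,"w18"); p,R=tool(); pickle.dump((c,p,R),open("w18.pkl","wb"))
h=holes(c,[(247,246),(398,246)])
H=onz(c,h,p[2]+.024); print("mid",H.mean(0).round(4),np.linalg.norm(H[0]-H[1]))
ey=np.array([-.1977,.9803,0])
for s in (1,-1): print("tip px exp",proj(c,np.array([.5681,-.1431,.07])+s*.04*ey).round(1),"sh",proj(c,np.array([.5681,-.1431,.062])+s*.04*ey).round(1))
b=c["img"][:,:,::-1]
def crop(im,x,y): return cv2.resize(im[y-20:y+20,x-20:x+20],(400,400),interpolation=cv2.INTER_CUBIC)
cv2.imwrite("pics/hz.png",np.hstack([crop(b,247,245),crop(b,398,245)]))
```

```text
t 15.1333 tcp [ 0.5472 -0.1493  0.0633] z [ 0.002 -0.    -1.   ] xang -78.55 F [-0.05 -0.44 -1.06] w 0.023508174110952157 q [-0.269  0.401  1.858  0.     0.881  1.102]
hole px [246.6 245.1] bbox [1, 1, 16, 15, 190]
hole px [398. 245.] bbox [1, 1, 17, 15, 208]
mid [ 0.5706 -0.1441  0.087 ] 0.07980285962600436
tip px exp [[249.9 239.6]] sh [[252.4 235.7]]
tip px exp [[389.4 239.8]] sh [[387.  235.8]]
```

View pics/hz.png

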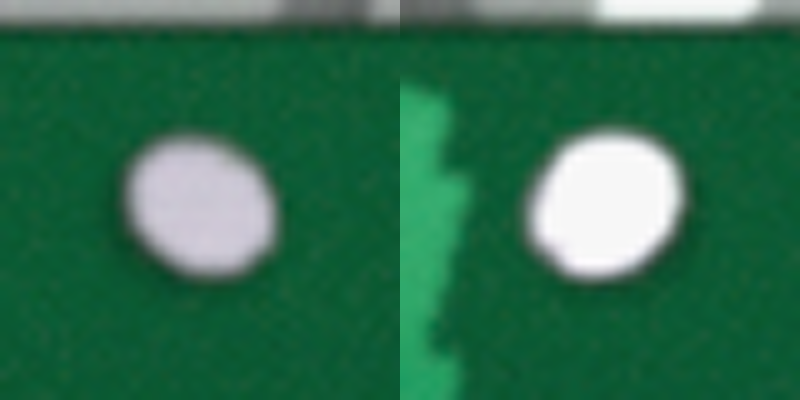

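View pics/w18.png

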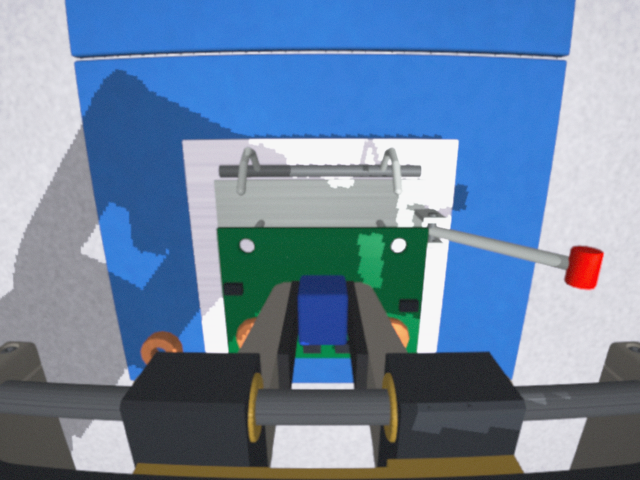

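Call:
arm_command(targets=[10,0,0,0,0,10,0,0,0,0,10,0,0,0,0,10,0,0,0,0,10,0,0,0,0])

```text
t: 15.6
tool_pos: [0.5451, -0.1495, 0.063]
tcp_rot: [0.0, 0.774, -0.633, -0.0]
contact_force: [-0.0, 1.0, -1.1]
width: 0.0239
```

```bash
cat > ov.py <<'E'
from hole import *
ex=np.array([.9803,.1977,0]);ey=np.array([-.1977,.9803,0])
def ov(c,M,name,win=(225,200,200,75),s=4,zt=0.028):
    x0,y0,w,hh=win; b=c["img"][:,:,::-1]
    big=cv2.resize(b[y0:y0+hh,x0:x0+w],(w*s,hh*s),interpolation=cv2.INTER_CUBIC); raw=big.copy()
    for sg in (1,-1):
        f=M+sg*.04*ey
        for z,r in((0,.0025),(.034,.0025),(.042,.0012)):
            a=np.linspace(0,2*np.pi,24); P=f+r*(np.cos(a)[:,None]*ex+np.sin(a)[:,None]*ey); P[:,2]=zt+z
            q=((proj(c,P)+.5-[x0,y0])*s).round().astype(int); cv2.polylines(big,[q.reshape(-1,1,2)],True,(0,0,255),1)
    cv2.imwrite("pics/"+name,np.vstack([raw,big]))
E
python3 - <<'E'
from ov import *
st(); c=arm.camera("wrist"); p,R=tool(); st()
h=holes(c,[(247,246),(398,246)])
for dz in (.022,.024,.026):
    H=onz(c,h,p[2]+dz); print(dz,"mid",H.mean(0).round(4),np.linalg.norm(H[0]-H[1]).round(4))
ov(c,np.array([.5681,-.1431,.028]),"ov2.png")
E
```

```text
t 15.6 tcp [ 0.5451 -0.1495  0.063 ] z [-0. -0. -1.] xang -78.6 F [-0.02  0.95 -1.06] w 0.023931434742525064 q [-0.27   0.4    1.861 -0.     0.881  1.101]
t 15.65 tcp [ 0.5452 -0.1495  0.063 ] z [ 0. -0. -1.] xang -78.59 F [ 0.45 -0.36 -0.11] w 0.024067902408169348 q [-0.27   0.4    1.861 -0.     0.881  1.101]
hole px [246.6 245.1] bbox [1, 1, 16, 15, 192]
hole px [398. 245.] bbox [1, 1, 17, 15, 207]
0.022 mid [ 0.5681 -0.1444  0.085 ] 0.0805
0.024 mid [ 0.5687 -0.1442  0.087 ] 0.0797
0.026 mid [ 0.5693 -0.1441  0.089 ] 0.0788
```

View pics/ov2.png

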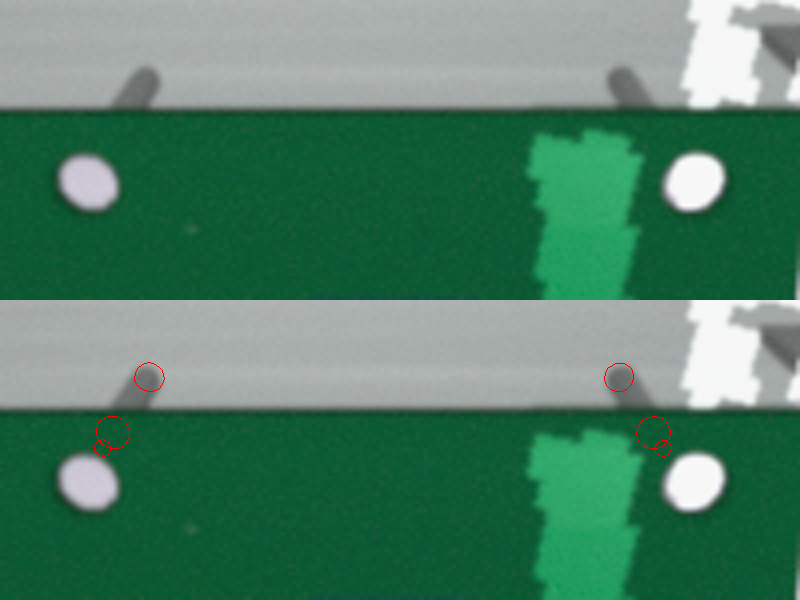

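The overlay puts the posts within about 1 mm of the hole midpoint; the residual is about (-1.2, +0.4) mm in tool axes. I'll correct that and descend until the tips should just be entering the holes, then check the force.

Call:
arm_command(targets=[10,-1.2,0.4,0,0,10,-1.2,0.4,4,0,10,-1.2,0.4,8,0,10,-1.2,0.4,12,0,10,-1.2,0.4,14,0])

```text
t: 16.07
tool_pos: [0.5442, -0.1482, 0.0481]
tcp_rot: [0.0, 0.774, -0.633, -0.0]
contact_force: [0.1, -0.5, -0.9]
width: 0.0235
```

Run:
```python
from ov import *
st(); c=arm.camera("wrist"); p,R=tool(); st(); save(c,"w19")
h=holes(c,[(247,246),(398,246)])
H=onz(c,h,p[2]+.0235); print("mid",H.mean(0).round(4),np.linalg.norm(H[0]-H[1]).round(4))
ov(c,np.array([.568,-.1431,.028]),"ov3.png",zt=.030)
```

```text
t 16.0667 tcp [ 0.5442 -0.1482  0.0481] z [-0.001  0.    -1.   ] xang -78.58 F [ 0.11 -0.53 -0.89] w 0.023527316308467716 q [-0.268  0.42   1.872 -0.     0.851  1.103]
t 16.1167 tcp [ 0.544  -0.1481  0.0479] z [-0.001  0.    -1.   ] xang -78.58 F [-0.93  0.34 -1.53] w 0.023826764253028546 q [-0.268  0.42   1.872 -0.     0.851  1.103]
hole px [246.4 245.2] bbox [1, 1, 16, 15, 187]
hole px [398.  245.3] bbox [1, 1, 17, 15, 194]
mid [ 0.5675 -0.143   0.0714] 0.08
```

View pics/ov3.png

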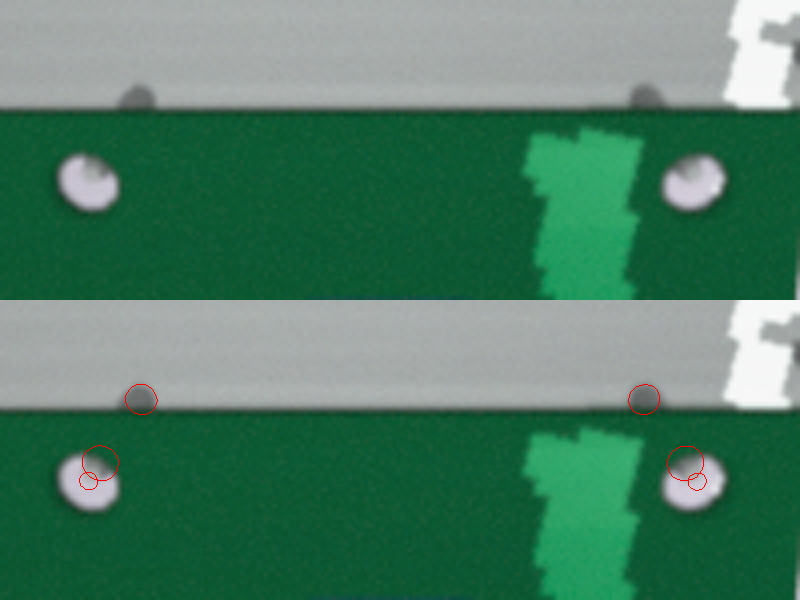

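The post tips now show through both holes, centred (left 88,481 against hole centre 88,483 in the zoom), and there is no contact force. I'll keep descending gently.

Call:
arm_command(targets=[10,0,0,4,0,10,0,0,8,0,10,0,0,12,0,10,0,0,16,0,10,0,0,20,0])

```text
t: 16.53
tool_pos: [0.5446, -0.1483, 0.0285]
tcp_rot: [0.0, 0.774, -0.633, -0.0]
contact_force: [-0.3, -0.0, -0.8]
width: 0.0236
```

Run:
```python
from ov import *
st(); c=arm.camera("wrist"); p,R=tool(); st(); save(c,"w20")
```

```text
t 16.5333 tcp [ 0.5446 -0.1483  0.0285] z [-0.  0. -1.] xang -78.59 F [-0.27 -0.   -0.83] w 0.023595054987748654 q [-0.269  0.449  1.882 -0.     0.811  1.103]
t 16.5833 tcp [ 0.5441 -0.1482  0.0278] z [-0.001  0.    -1.   ] xang -78.59 F [ 0.27  0.08 -2.83] w 0.023858054905269425 q [-0.269  0.449  1.883 -0.     0.811  1.103]
```

View pics/w20.png

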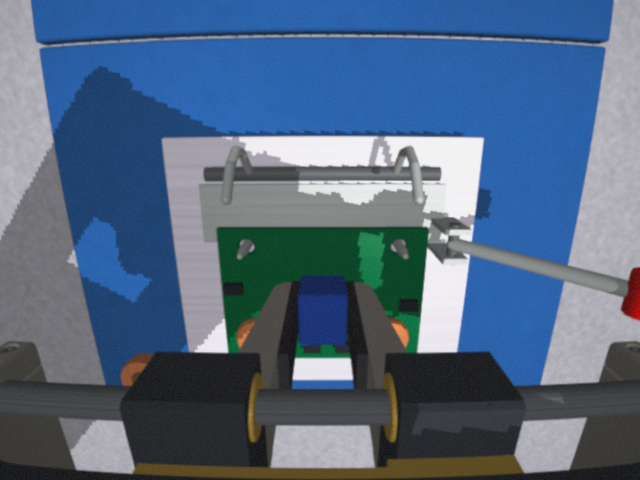

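Posts are through both holes, at (245,249) and (400,248), and the force is normal. I'll lower the last stretch.

Call:
arm_command(targets=[10,0,0,4,0,10,0,0,8,0,10,0,0,11,0,10,0,0,14,0,10,0,0,15,0])

```text
t: 17.0
tool_pos: [0.5444, -0.1482, 0.0134]
tcp_rot: [0.0, 0.774, -0.633, -0.0]
contact_force: [0.5, 0.4, -0.9]
width: 0.0238
```

Run:
```python
from ov import *
st()
```

```text
t 17.0 tcp [ 0.5444 -0.1482  0.0134] z [-0.001  0.    -1.   ] xang -78.59 F [ 0.47  0.43 -0.92] w 0.023807103433982214 q [-0.269  0.471  1.889  0.     0.782  1.103]
```

Call:
arm_command(targets=[10,0,0,1,0,10,0,0,2,0,10,0,0,3,0,10,0,0,4,0,10,0,0,4,0])

```text
t: 17.42
tool_pos: [0.5446, -0.1483, 0.0098]
tcp_rot: [0.0, 0.774, -0.633, -0.0]
contact_force: [0.7, 0.5, -0.8]
width: 0.0235
```

Run:
```python
from ov import *
st()
```

```text
t 17.4167 tcp [ 0.5446 -0.1483  0.0098] z [-0.  0. -1.] xang -78.59 F [ 0.7   0.48 -0.76] w 0.023468554137214763 q [-0.269  0.477  1.891 -0.     0.774  1.103]
```

Call:
arm_command(targets=[10,0,0,1,0,10,0,0,2,0,10,0,0,3,0,10,0,0,4,0,10,0,0,4,0])

```text
t: 17.83
tool_pos: [0.5446, -0.1483, 0.0058]
tcp_rot: [0.0, 0.774, -0.633, -0.0]
contact_force: [-0.6, 0.1, -0.9]
width: 0.0238
```

Run:
```python
from ov import *
st(); c=arm.camera("wrist"); save(c,"w21"); st()
```

```text
t 17.8333 tcp [ 0.5446 -0.1483  0.0058] z [-0.  0. -1.] xang -78.59 F [-0.64  0.09 -0.89] w 0.023777351207830533 q [-0.269  0.483  1.892 -0.     0.766  1.103]
t 17.8833 tcp [ 0.5447 -0.1483  0.0059] z [-0. -0. -1.] xang -78.59 F [-0.05 -0.31 -0.32] w 0.02409524047391584 q [-0.269  0.483  1.892 -0.     0.766  1.103]
```

View pics/w21.png

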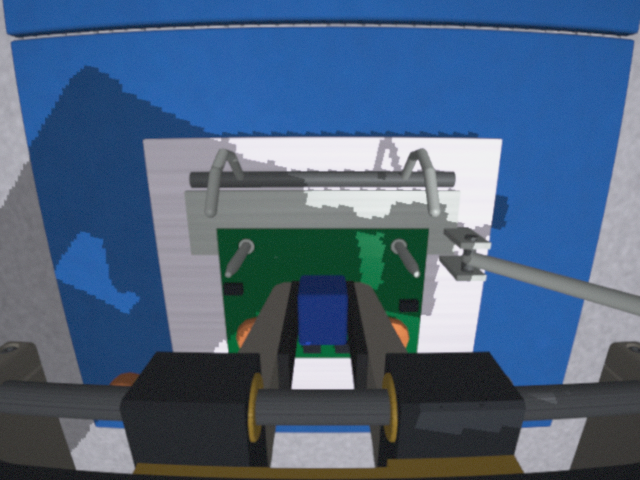

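Call:
arm_command(targets=[10,0,0,1,0,10,0,0,2,0,10,0,0,2.5,0,10,0,0,2.5,0,10,0,0,2.5,0])

```text
t: 18.3
tool_pos: [0.5447, -0.1483, 0.0036]
tcp_rot: [-0.0, 0.774, -0.633, 0.0]
contact_force: [-1.7, 0.5, 2.9]
width: 0.0236
```

Run:
```python
from ov import *
st(); c=arm.camera("wrist"); p,R=tool()
D=dep(c,[(270,250),(300,240),(340,245),(240,310)]); print("board top",D[:,2].round(4)-p[2], D[:,2].round(4)); print("tray",dep(c,[(170,160),(480,160),(175,300)])[:,2].round(4))
```

```text
t 18.3 tcp [ 0.5447 -0.1483  0.0036] z [ 0. -0. -1.] xang -78.58 F [-1.74  0.47  2.9 ] w 0.023572619774479064 q [-0.268  0.487  1.893 -0.     0.762  1.103]
board top [0.02476814 0.02636814 0.02576814 0.02616814] [0.0283 0.0299 0.0293 0.0297]
tray [0.025  0.0247 0.0238]
```

The board now rests on the tray: the force flipped to +2.9 N and the board top is about 4.7 mm above the tray. I'll release and lift away.

Call:
arm_command(targets=[30,0,0,0,0,35,0,0,0,0,40,0,0,0,0,40,0,0,0,0,40,0,0,0,0])

```text
t: 18.77
tool_pos: [0.5447, -0.1483, 0.0034]
tcp_rot: [0.0, 0.774, -0.633, -0.0]
contact_force: [0.0, -0.1, -0.2]
width: 0.0369
```

Call:
arm_command(targets=[40,0,0,-5,0,40,0,0,-15,0,40,0,0,-35,0,40,0,0,-70,0,40,0,0,-105,0])

```text
t: 19.18
tool_pos: [0.5437, -0.1481, 0.1097]
tcp_rot: [0.0, 0.774, -0.633, -0.001]
contact_force: [0.5, -0.2, -0.0]
width: 0.0367
```

Run:
```python
from ov import *
st(); c=arm.camera("wrist"); save(c,"w22"); st()
togo([.594,-.267,.14],11.4)
```

```text
t 19.1833 tcp [ 0.5437 -0.1481  0.1097] z [-0.002  0.    -1.   ] xang -78.58 F [ 0.52 -0.17 -0.05] w 0.03672522873326613 q [-0.269  0.337  1.829 -0.     0.977  1.103]
t 19.2333 tcp [ 0.5483 -0.1493  0.1171] z [ 0.008 -0.002 -1.   ] xang -78.59 F [ 3.23 -0.27  5.34] w 0.03637401237069017 q [-0.269  0.329  1.822  0.     0.982  1.103]
shift [124.5 -21.7 -22.3] -1.571
```

View pics/w22.png

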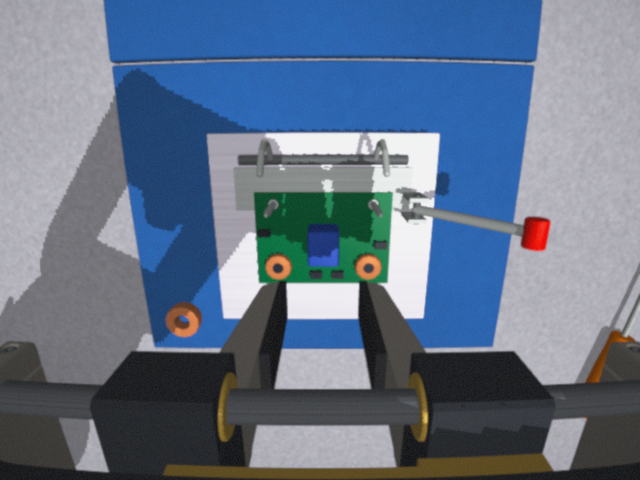

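The board lies on the tray with a post through each hole, at (271,208) and (375,208). The lever is still up, with the roller at (536,233). Now I'll turn the jaws to the file x direction and go to the roller.

Call:
arm_command(targets=[40,12,-2,-15,-0.12,40,24,-4,-30,-0.24,40,36,-6,-40,-0.36,40,48,-8,-40,-0.48,40,60,-10,-40,-0.6])

```text
t: 19.65
tool_pos: [0.5673, -0.2059, 0.1504]
tcp_rot: [-0.0, 0.928, -0.373, 0.001]
contact_force: [-0.8, -0.2, -0.5]
width: 0.0368
```

Run:
```python
from ov import *
st(); togo([.594,-.267,.14],11.4)
```

```text
t 19.65 tcp [ 0.5673 -0.2059  0.1504] z [ 0.003 -0.001 -1.   ] xang -43.86 F [-0.79 -0.23 -0.51] w 0.03680333862798486 q [-0.351  0.347  1.712  0.     1.08   0.415]
shift [61.6 25.5 10.5] -0.965
```

Call:
arm_command(targets=[40,12,5,0,-0.12,40,24,10,0,-0.24,40,36,15,0,-0.36,40,48,20,0,-0.48,40,60,25,0,-0.6])

```text
t: 20.07
tool_pos: [0.5922, -0.2656, 0.1493]
tcp_rot: [0.0, 0.997, -0.083, 0.0]
contact_force: [0.7, -0.1, 0.5]
width: 0.0366
```

Call:
arm_command(targets=[40,0,0,0,-0.12,40,0,0,0,-0.24,40,0,0,0,-0.36,40,0,0,0,-0.365,40,0,0,0,-0.365])

```text
t: 20.48
tool_pos: [0.592, -0.2649, 0.1491]
tcp_rot: [0.0, 0.995, 0.095, 0.0]
contact_force: [-0.0, -0.2, -0.1]
width: 0.0367
```

Run:
```python
from ov import *
st(); togo([.594,-.267,.065],11.3); c=arm.camera("wrist"); save(c,"w23")
hsv=cv2.cvtColor(c["img"],cv2.COLOR_RGB2HSV); m=cv2.inRange(hsv,(0,150,90),(6,255,255))|cv2.inRange(hsv,(174,150,90),(180,255,255))
n,l,s,ce=cv2.connectedComponentsWithStats(m); i=1+s[1:,4].argmax(); print(s[i],ce[i],dep(c,[ce[i]]).round(4),onz(c,[ce[i]],.113).round(4))
print("exp",proj(c,[.593,-.2667,.113]))
```

```text
t 20.4833 tcp [ 0.592  -0.2649  0.1491] z [ 0.001 -0.    -1.   ] xang 10.89 F [-0.02 -0.19 -0.14] w 0.03673082526155217 q [-0.423  0.417  1.609 -0.     1.115 -0.613]
shift [ 1.5  2.4 84.1] -0.007
[313 247  26  18 440] [325.44318182 255.59545455] [[ 0.5927 -0.2637  0.1201]] [[ 0.5933 -0.2662  0.113 ]]
exp [[324.94657073 256.17202617]]
```

View pics/w23.png

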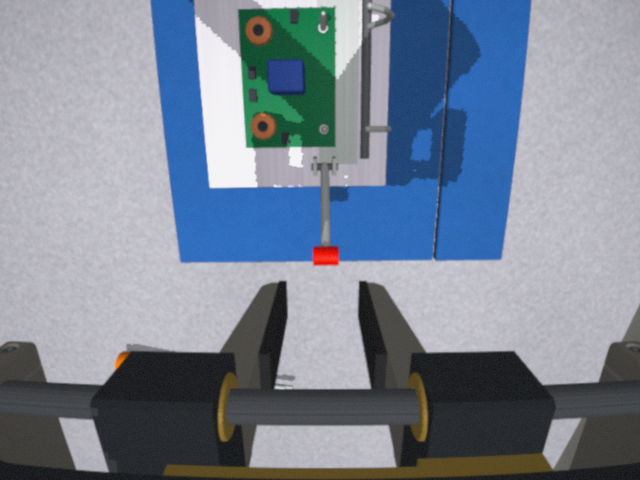

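The roller at (325,256) matches the expected position to within 1 mm. Descending onto it.

Call:
arm_command(targets=[40,1.2,2,25,0,40,1.2,2,45,0,40,1.2,2,62,0,40,1.2,2,76,0,40,1.2,2,84,0])

```text
t: 20.95
tool_pos: [0.5926, -0.2661, 0.0628]
tcp_rot: [-0.001, 0.995, 0.095, -0.001]
contact_force: [-0.3, 0.6, 0.1]
width: 0.0367
```

Call:
arm_command(targets=[30,0,0,0,0,20,0,0,0,0,10,0,0,0,0,5,0,0,0,0,5,0,0,0,0])

```text
t: 21.37
tool_pos: [0.5946, -0.2669, 0.0656]
tcp_rot: [0.0, 0.995, 0.096, 0.001]
contact_force: [3.3, 0.2, 0.5]
width: 0.0175
```

Run:
```python
from ov import *
st(); c=arm.camera("wrist"); save(c,"w24"); st()
for v in np.arange(.75,-.01,-.075): print(round(v,3),"down",round((np.sin(.85)-np.sin(.1+v))*85,1),"out",round((np.cos(.1+v)-np.cos(.85))*85,1))
```

```text
t 21.3667 tcp [ 0.5946 -0.2669  0.0656] z [ 0.002 -0.001 -1.   ] xang 11.07 F [3.27 0.17 0.5 ] w 0.017487038511941305 q [-0.424  0.511  1.666  0.     0.963 -0.618]
t 21.4167 tcp [ 0.5946 -0.2669  0.0655] z [ 0.002 -0.001 -1.   ] xang 11.07 F [ 3.53  1.23 -0.53] w 0.01734729738836395 q [-0.424  0.511  1.666  0.     0.963 -0.618]
0.75 down 0.0 out 0.0
0.675 down 4.4 out 4.6
0.6 down 9.1 out 8.9
0.525 down 14.1 out 12.8
0.45 down 19.4 out 16.4
0.375 down 25.0 out 19.5
0.3 down 30.8 out 22.2
0.225 down 36.7 out 24.5
0.15 down 42.8 out 26.3
0.075 down 49.1 out 27.6
0.0 down 55.4 out 28.5
```

View pics/w24.png

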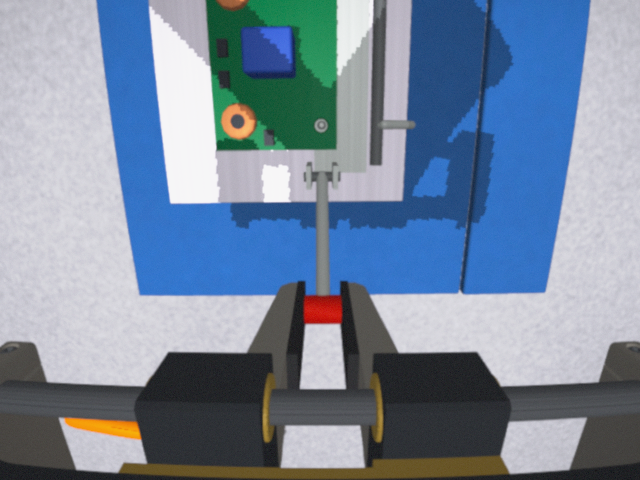

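Call:
arm_command(targets=[5,0.5,4.3,6.5,0,5,0.5,8.7,12.5,0,5,0.5,12.7,18,0,5,0.5,16.3,24,0,5,0.5,19.5,30,0])

```text
t: 21.83
tool_pos: [0.5987, -0.2866, 0.0348]
tcp_rot: [0.001, 0.995, 0.097, 0.001]
contact_force: [1.0, 1.5, 7.9]
width: 0.0177
```

Run:
```python
from ov import *
st(); c=arm.camera("wrist"); save(c,"w25")
```

```text
t 21.8333 tcp [ 0.5987 -0.2866  0.0348] z [ 0.002 -0.001 -1.   ] xang 11.08 F [0.99 1.53 7.87] w 0.017673039407637012 q [-0.449  0.564  1.654 -0.     0.922 -0.642]
```

View pics/w25.png

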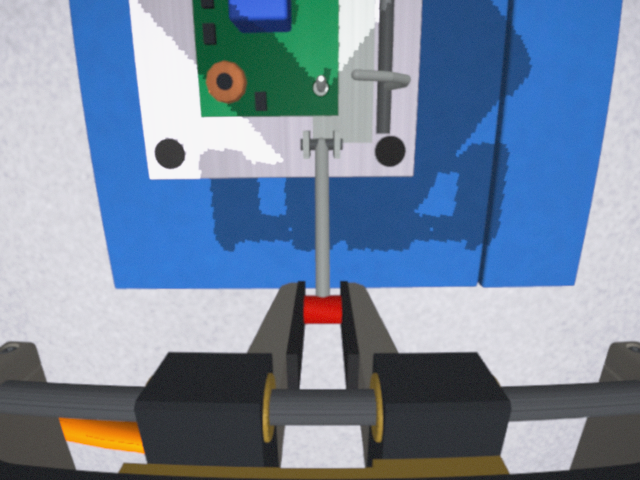

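Lever halfway: Fz 7.9 N, so the tray is down about 5 mm. Continuing along the arc.

Call:
arm_command(targets=[5,0,2.7,6,0,5,0,5,12,0,5,0,6.8,18,0,5,0,8,23,0,5,0,8.5,27,0])

```text
t: 22.3
tool_pos: [0.6004, -0.2951, 0.0077]
tcp_rot: [0.001, 0.995, 0.096, 0.001]
contact_force: [0.8, 0.8, 8.0]
width: 0.0173
```

Run:
```python
from ov import *
st(); c=arm.camera("wrist"); save(c,"w26")
```

```text
t 22.3 tcp [ 0.6004 -0.2951  0.0077] z [ 0.002 -0.001 -1.   ] xang 11.07 F [0.76 0.76 8.04] w 0.017311402062316596 q [-0.459  0.605  1.653 -0.     0.881 -0.652]
```

View pics/w26.png

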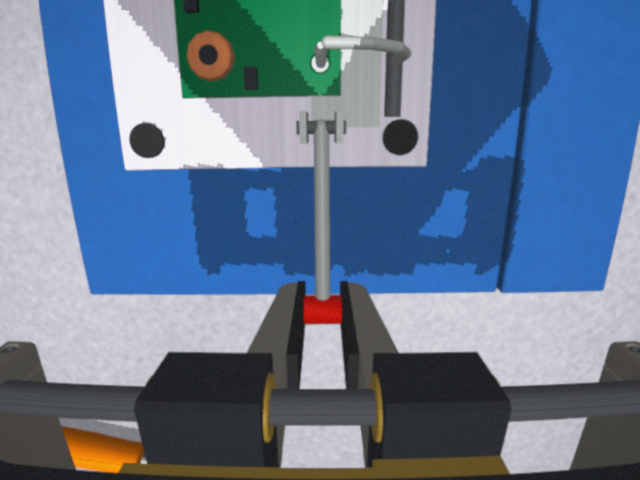

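Call:
arm_command(targets=[5,0,0.1,1,0,5,0,0.2,2,0,5,0,0.3,3,0,5,0,0.4,4,0,5,0,0.4,4,0])

```text
t: 22.77
tool_pos: [0.6005, -0.2955, 0.004]
tcp_rot: [0.001, 0.995, 0.097, 0.001]
contact_force: [1.4, 1.1, 8.7]
width: 0.0175
```

Call:
arm_command(targets=[5,0,0,1,0,5,0,0,2,0,5,0,0,3,0,5,0,0,3,0,5,0,0,3,0])

```text
t: 23.18
tool_pos: [0.6006, -0.2956, 0.0015]
tcp_rot: [0.001, 0.995, 0.097, 0.001]
contact_force: [-0.3, 0.2, 11.3]
width: 0.0178
```

Call:
arm_command(targets=[5,0,0,1,0,5,0,0,2,0,5,0,0,2,0,5,0,0,2,0,5,0,0,2,0])

```text
t: 23.6
tool_pos: [0.6006, -0.2956, -0.0003]
tcp_rot: [0.001, 0.995, 0.097, 0.001]
contact_force: [-1.2, 1.0, 13.1]
width: 0.0174
```

Run:
```python
from ov import *
st(); c=arm.camera("wrist"); save(c,"w27")
```

```text
t 23.6 tcp [ 6.006e-01 -2.956e-01 -3.000e-04] z [ 0.002 -0.002 -1.   ] xang 11.08 F [-1.18  1.02 13.09] w 0.017429735860676223 q [-0.459  0.616  1.655 -0.     0.867 -0.652]
```

View pics/w27.png

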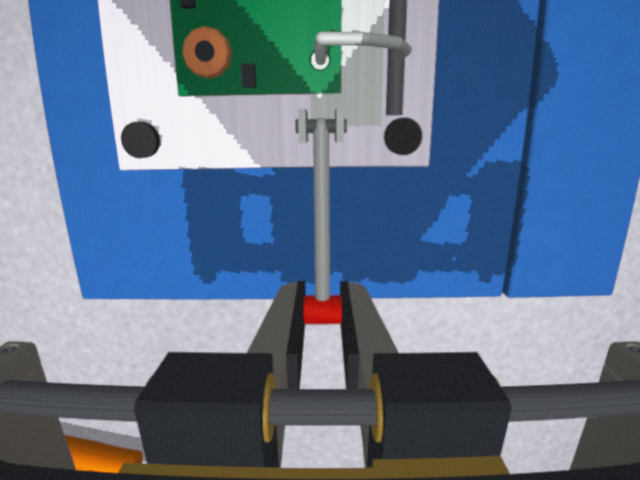

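The force climbs at the tray's rate (8.7, then 11.3, then 13.1 N), so the lever is on its stop. I'll unload, then release.

Call:
arm_command(targets=[5,0,0,-2,0,5,0,0,-4,0,5,0,0,-6,0,5,0,0,-7,0,5,0,0,-7,0])

```text
t: 24.07
tool_pos: [0.6005, -0.2956, 0.006]
tcp_rot: [0.001, 0.995, 0.097, 0.001]
contact_force: [3.6, -1.9, 3.4]
width: 0.0178
```

Call:
arm_command(targets=[20,0,0,0,0,30,0,0,0,0,45,0,0,0,0,50,0,0,0,0,50,0,0,0,0])

```text
t: 24.48
tool_pos: [0.5986, -0.2941, 0.0048]
tcp_rot: [-0.0, 0.995, 0.097, -0.001]
contact_force: [-0.6, -0.4, -0.4]
width: 0.0427
```

Call:
arm_command(targets=[50,0,0,-15,0,50,0,0,-45,0,50,0,0,-80,0,50,0,0,-115,0,50,0,-20,-145,0])

```text
t: 24.9
tool_pos: [0.5961, -0.2771, 0.1525]
tcp_rot: [0.001, 0.995, 0.096, 0.001]
contact_force: [0.3, 0.1, 1.3]
width: 0.0462
```

Call:
arm_command(targets=[50,0,-30,0,0,50,0,-60,0,0,50,0,-70,0,0,50,0,-70,0,0,50,0,-70,0,0])

```text
t: 25.32
tool_pos: [0.5821, -0.2061, 0.1503]
tcp_rot: [0.0, 0.995, 0.097, -0.0]
contact_force: [-0.8, 1.1, -0.1]
width: 0.0458
```

Run:
```python
from ov import *
st(); c=arm.camera("wrist"); save(c,"w28")
hsv=cv2.cvtColor(c["img"],cv2.COLOR_RGB2HSV); m=cv2.inRange(hsv,(0,150,90),(6,255,255))|cv2.inRange(hsv,(174,150,90),(180,255,255))
n,l,s,ce=cv2.connectedComponentsWithStats(m); i=1+s[1:,4].argmax(); print(s[i],ce[i],"roller top depth",dep(c,[ce[i]]).round(4),onz(c,[ce[i]],.058).round(4))
cv2.imwrite("pics/w28z.png",cv2.resize(c["img"][0:300,170:500],(660,600),interpolation=cv2.INTER_CUBIC)[:,:,::-1])
```

```text
t 25.3167 tcp [ 0.5821 -0.2061  0.1503] z [-0. -0. -1.] xang 11.16 F [-0.77  1.12 -0.11] w 0.045789923371687954 q [-3.420e-01  3.700e-01  1.678e+00 -1.000e-03  1.094e+00 -5.370e-01]
[314 318  19  14 228] [323.07894737 325.21929825] roller top depth [[ 0.5986 -0.2922  0.0627]] [[ 0.5991 -0.2949  0.058 ]]
```

View pics/w28z.png

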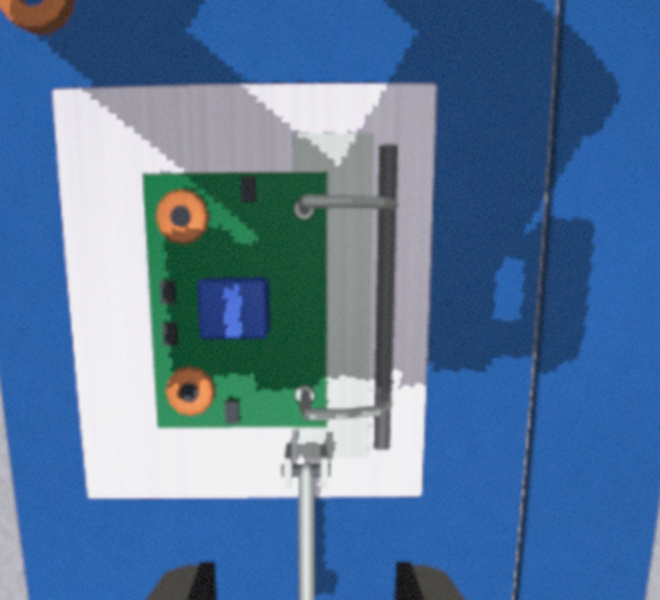

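The rings are closed over the post tips at (303,207) and (305,397) in the zoom, the board lies flat and the lever is down. One last flatness and clearance check, then I'll hand in.

Run:
```python
from ov import *
c=arm.camera("wrist"); 
g=lambda u,v:(170+u/2,v/2)
B=dep(c,[g(160,250),g(160,350),g(240,200),g(300,250),g(300,350),g(260,400)]); T=dep(c,[g(80,120),g(110,470),g(110,300),g(350,470)])
A=np.c_[B[:,:2],np.ones(6)]; k=np.linalg.lstsq(A,B[:,2],rcond=None)[0]; print("board top z",B[:,2].round(4),"tilt",np.hypot(*k[:2]).round(3),"tray z",T[:,2].round(4))
h=onz(c,[g(303,209),g(305,395)],.032); d=h[0]-h[1]; print("holes~",h.mean(0).round(4),np.linalg.norm(d).round(4),"ang",np.degrees(np.arctan2(-d[0],d[1])).round(2))
print("lever rod z:",[(v,dep(c,[(323,v)])[0].round(4).tolist()) for v in (245,265,285,305)])
st()
s=arm.camera("scene"); cv2.imwrite("pics/final.png",cv2.resize(s["img"][160:280,200:360],(800,600),interpolation=cv2.INTER_CUBIC)[:,:,::-1])
```

```text
board top z [0.0319 0.0305 0.0303 0.0314 0.0303 0.0312] tilt 0.005 tray z [0.0264 0.0267 0.0271 0.0272]
holes~ [ 0.5684 -0.144   0.032 ] 0.0795 ang 11.76
lever rod z: [(245, [0.5843, -0.2202, 0.053]), (265, [0.5879, -0.2383, 0.0537]), (285, [0.5914, -0.2561, 0.0566]), (305, [0.5951, -0.2749, 0.0581])]
t 25.4167 tcp [ 0.5823 -0.2071  0.1501] z [-0. -0. -1.] xang 11.07 F [ 0.3  -0.62 -1.24] w 0.045955714601949464 q [-0.344  0.371  1.677 -0.     1.094 -0.537]
```

View pics/final.png

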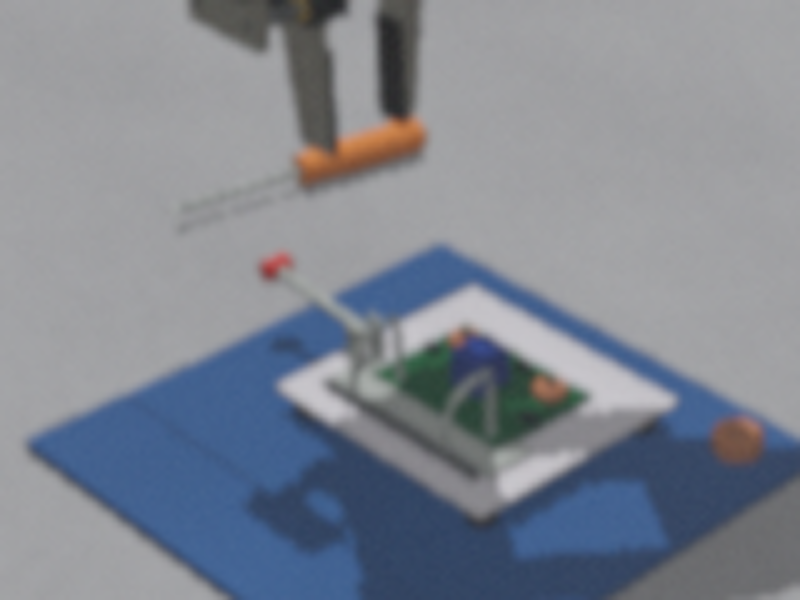

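The final view shows the lever down, the rings closed, and the screwdriver and coil unmoved. The rod slope is about 0.10, which is home. Handing in.

Run:
```python
from rig import arm
print(arm.close_job())
```

```text
the job is handed in; nothing more can be done
None
```

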